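# Tap the die ring true on the floating platen and drop the centring plug

### The arm

A 6-joint arm with a two-finger parallel gripper is mounted at the origin on a cart in front of the work surface, level with it; the furniture and walls round the work are solid. World frame = base frame: x ahead of the robot, y to its left, z up, the work surface at z = 0. Lengths are in m, angles in rad, forces in N, time in s.
With the tool pointing down it reaches from about 0.375 to 0.975 m from the base axis. Payload 3.8 kg.
Tool frame: the origin (TCP) lies at the very end of the fingers, on their centre line; the grasp point (between the pads) lies bot.grasp_offset behind it (bot.grasp_offset is the distance from the TCP to the grasp point, in m); y points along the fingers, x is the direction in which the jaws open and shut, and the axes are right-handed (so a half turn about y gives the same grasp; the last joint's range is limited). The gripper opens to 85 mm and grips with 20 to 120 N. Pads are 22 mm wide; open, the fingers measure 114 mm over their backs; the gripper's body (76 mm by 85 mm) begins 54 mm behind the grasp point. The pads swing forward as they close: fully open they stand 13 mm farther back than shut.
Start: joints at [-1.258, 0.264, 1.604, -0, 1.274, -0.037], TCP at [0.231, -0.634, 0.231] pointing down, gripper open.
Joint ranges: [-2.63, 2.63], [-0.94, 2.18], [0.31, 2.57], [-1.31, 4.45], [0, 2.66], [-2.55, 2.55]. Speed limits (rad/s): [2.57, 2.57, 3.14, 3.14, 3.14, 3.14].

### API

Orientations are given as a rotation vector (axis times angle).
In Python, from workcell import sensors, read_camera, job, bot gives the robot as it stands.
- The arm moves only by the tool arm_command, never from a script. Its argument "deltas" is a list of rows, each a list of 4 numbers: the shift along the tool's x, y, z in m, then the turn about the tool's y in rad. A call has 1 to 20 rows; each row shifts and turns the commanded pose from where the row before left it, along the tool's axes as they then stand; what a row does not reach is not made up. A row lasts 1/8 s, in which the tool goes at most 62.5 mm and 10.7 degrees, less where a joint would pass 70% of its speed; a pose out of reach is approached as far as the arm can. A call is refused whole if a number of a shift passes 0.0625 or a number of a turn 0.188, either way. A call with a gripper value outside its range is refused whole. "fingers" is the finger opening in m, from 0 to 0.0854, set as the call begins (left out, the last holds). The fingers move at their own pace and stop on an object; "newtons" is the grip in N (left out, the last holds). Time passes only in rows, so rows that do not move let the fingers close. It gives the time, the measured TCP pose, the force and the opening at its end, in the units of the state.
- sensors.read_state(): the state, without advancing time (a new reading comes with each control period).
- read_camera(name): name is "side" or "top"; returns a dict with "color" (400x640x3 uint8, red, green, blue), "vfov" (degrees; the focal length in pixels is half the picture's height over the tangent of half this angle, whatever the lens; pixels are square), "cx", "cy" (the principal point, pixels), "R" (3x3) and "t" (3): a world point X has camera coordinates R X + t. Camera axes: x right, y down, z forward; pixel columns grow to the right and rows downward; lengths in m; the calibration is good to about 2 mm. A picture is of the moment at which its call begins. There is no depth.
- job.finish_job(): hands the job in, once; it reports no verdict.
The state is a dict: "time": time; "q": joint angles; "joint_vel": joint speeds; "joint_torque": joint torques, N m; "tool_pos": TCP position; "tcp_rot": TCP orientation; "wrist_force": force on the tool from outside, world axes, zero at the start; "torque": the same for the moment, N m; "width": opening from 0.0 (shut) to 1.0 (fully open).
Only numpy, scipy, OpenCV 4.12 (cv2) and the standard library are available. Lean on these libraries where they do the work, as an engineer would, in place of code of your own. Each camera call takes 0.05 s, during which the arm holds its last target.

### The job

Set up the push-out fixture: the heavy brass die ring lies off centre on the round floating platen. Tap it true with light nudges on its rim, from one side and then from the opposite one, until, with nothing touching it, the ring lies within 2 mm of the platen's centre hole and the platen itself, which sticks a little to the side it was last pushed, stands again within 2 mm of the middle of its foot. Then take the centring plug out of its wooden block by the black knob, lower it through the ring into the platen's hole without forcing it until its collar sits flat on the ring, and let go. The ring stays flat on the platen; push no harder than 15 N on the ring and 20 N on the plug, never drive the platen near its side stops, and leave everything else where it is.

Things in the scene. Friction and masses are not known exactly. Their poses are not given: they have to be found in the camera images.
- foot_centre (a point): Fixed point on the punch axis: the middle of the grey round foot (184 mm across, 12 mm thick, thin white circle 180 mm across on it) under the platen, given at the height of the platen's top face, 48 mm above the desk. When true, the platen's centre stands here, the rim of the foot showing evenly (12 mm) all round it. Yaw is arbitrary.
- platen_mark (a point): Centre of the steel floating platen, in its top face (160 mm across, top 48 mm above the desk), z up. A black circle 116 mm across is engraved round it, four short lines point to it, and a 20 mm through hole lies at it (platen 14 mm thick, free space below).
- platen: The same platen (origin 14 mm under platen_mark), on two crossed dry slides with springs: moves sideways any way, 1.6 to 2.3 N to start, then 0.45 N/mm; let go, it returns but sticks 2 to 4 mm off on the side it was pushed to. Never more than 16 mm from foot_centre (stops at 20). A push on the ring carries both 2 to 11 mm before the ring slips on it at 2 to 7 N (hidden weight, friction).
- die_ring: Loose flat brass die ring, 100 mm outside diameter, 22 mm high, with a 20 mm through bore, 0.6 to 0.95 kg; lies flat on the platen, so its rim runs from 48 to 70 mm above the desk. Too wide to grip: move it by its rim. Origin: on its axis at its underside, z up; its yaw does not matter.
- plug: Centring plug, 0.12 kg, 64 mm tall: steel stem 18 mm across, 34 mm long, lower 5 mm tapering to 11 mm; collar 34 mm across, 6 mm thick; black knob on top. Origin: centre of the stem's tip, z up along the plug. It stands upright, collar on its block, origin 6 mm above the desk. When home the collar lies on the ring and the origin is 12 mm below the ring's underside.
- plug_knob (a point): Middle of the plug's black knurled knob (22 mm across, 24 mm high), 52 mm above the plug's tip, 12 mm above the collar's top: grip here from above. 58 mm above the desk in the block, 88 mm when home.
- plug_stand: Fixed wooden block 46 x 46 mm, 40 mm high, with a 21 mm hole in the middle of its top, 37 mm deep, in which the plug stands. Origin: centre of its underside, z up.
- pen: Black and silver pen lying on the desk in front of the machine, 139 mm long; a bystander. The fixed white testing machine behind it fills the desk from 0.49 m ahead of the robot, from 0.15 m right to 0.34 m left of it, its body 0.29 m and its column over 1 m tall: swing the arm past in front of it.
- oil_bottle: Brown dropper bottle with a red nozzle, 30 mm wide, 104 mm high, standing at the right rear; a bystander.
- grease_tin: Low grey tin with a screw lid, 57 mm wide, 32 mm high, standing to the right of the plug's block; a bystander.

How it is judged:
On the way, in this order (a step that is already met when the one before it is completed fails the run):
1. the ring lies at rest within 2 mm of the platen's centre and the platen stands within 2 mm of the foot's, the ring not touched by the robot, the plug still out of it (horizontal distance between die_ring and platen_mark below 0.002 m and horizontal distance between platen_mark and foot_centre below 0.002 m and linear speed of die_ring below 0.01 m/s and not (contact force between the arm and die_ring above 0.05 N) and not (contact force between the fingers and die_ring above 0.05 N) and distance between plug and die_ring above 0.05 m), for 0.3 s.
2. the plug is home: the ring still centred, the plug through it in the platen's hole, upright, its collar on the ring (horizontal distance between each of die_ring, plug and platen_mark below 0.0025 m and z of plug in the frame of die_ring below -0.01 m and z of plug in the frame of platen_mark below -0.01 m and angle between plug's own z axis and vertical below 0.07 rad and angle between die_ring's own z axis and vertical below 0.05 rad and horizontal distance between platen_mark and foot_centre below 0.003 m), for 0.2 s.
At the end, for the whole second after the job is handed in: The ring lies flat, within 2.5 mm of the platen's centre, the platen within 3 mm of the foot's; the plug stands upright (4 degrees) through the ring in the platen's hole, within 2.5 mm of its centre, tip at least 10 mm below ring and platen top; all at rest and let go (all of step 2 and linear speed of each of plug, die_ring below 0.01 m/s); the robot touches nothing.
It fails at once if the ring pushed, struck or pressed with more than 15 N (contact force between any of the fingers, the arm and die_ring above 15 N).
It fails at once if the plug forced against the ring or the platen with more than 20 N (contact force between plug and die_ring above 20 N or contact force between plug and platen above 20 N).
It fails at once if the platen pushed more than 16 mm from its rest, against its stops (horizontal distance between platen_mark and foot_centre above 0.016 m).
It fails at once if the ring tipped or lifted off the platen (angle between die_ring's own z axis and vertical above 0.12 rad or z of die_ring in the frame of platen_mark above 0.006 m).
It fails at once if the pen, the oil bottle or the grease tin moved more than 20 mm (distance of any of pen, oil_bottle, grease_tin from where it was at the start of the episode above 0.02 m).
It also fails if it takes over 72 s, if anything falls off the work surface, if the arm or the gripper's body presses on something with over 40 N, if the wrist force passes 120 N, or if a joint passes its speed limit or range.

## Working session

There is one attempt and no reset: what is moved stays moved. The work goes in short steps, Python scripts to look and compute and a tool call to move; the robot and the scene stay as the last step left them, time stands still between calls to the robot, and variables do not carry over. Pictures are saved under pics/ and viewed, and the job is handed in when it is done.

Besides the shell and the picture viewer there is one more tool, called after "Emit:" by a JSON object that holds its "name" and its "arguments". arm_command: Moves the arm, as the interface text tells. Its arguments: {"type":"object","properties":{"deltas":{"type":"array"},"fingers":{"type":"number"},"newtons":{"type":"number"}},"required":["deltas"]}

```bash
ls; mkdir -p pics; python3 - <<'E'
from workcell import sensors, read_camera, job, bot
import cv2
print(bot.grasp_offset, sensors.read_state())
for n in ["side","top"]:
    c=read_camera(n); cv2.imwrite(f"pics/{n}0.png",c["color"][:,:,::-1])
    print(n,c["vfov"],c["cx"],c["cy"],c["R"],c["t"], -c["R"].T@c["t"])
E
```

```text
pics
0.0187 {'time': 0.0, 'q': array([-1.25790673e+00,  2.64767732e-01,  1.60537966e+00,  4.22083091e-05,
        1.27368006e+00, -3.69234375e-02]), 'joint_vel': array([-9.43853125e-05, -5.88424239e-04,  1.80082265e-03,  2.32620988e-04,
       -4.00856274e-04,  5.87152710e-04]), 'joint_torque': array([ 1.50052809e-03, -5.15105867e+01, -3.67315006e+01, -2.31841177e-04,
        1.29543719e-02, -1.53453834e-05]), 'tool_pos': array([ 0.23111022, -0.6334292 ,  0.22994913]), 'tcp_rot': array([-1.35320654,  0.94903584, -0.94612959]), 'wrist_force': array([ 0.16130319, -0.21410312, -0.89740736]), 'torque': array([-0.02921767,  0.02034199,  0.02170669]), 'width': 1.0016380314948208}
side 44.64075627257643 315.6083888981191 203.6225398486896 [[-0.92026294 -0.39129499 -0.00208418]
 [-0.30465923  0.71983171 -0.62371873]
 [ 0.24555827 -0.57335027 -0.78164608]] [0.44322319 0.35326577 0.86255883] [0.3036991  0.41368745 0.89547796]
top 55.7627711590203 313.68891858300225 197.91510318178814 [[-0.00367159 -0.99975783  0.02169778]
 [-0.99580997  0.00167275 -0.09143141]
 [ 0.09137298 -0.02194257 -0.99557496]] [-0.22557961  0.56656264  0.8706839 ] [ 0.48380351 -0.20736767  0.92352729]
```

View pics/side0.png

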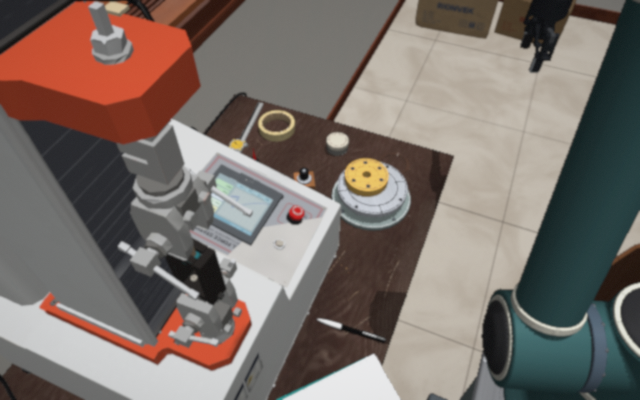

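View pics/top0.png

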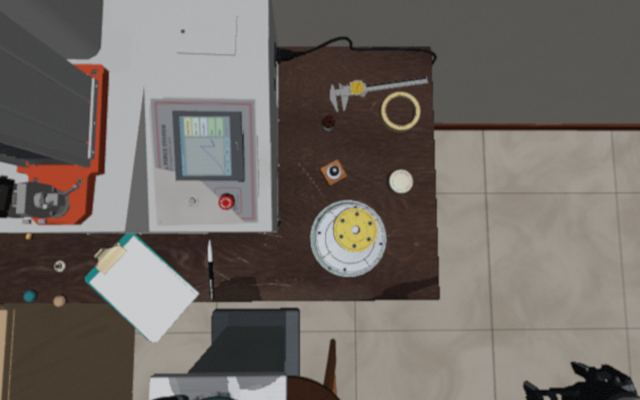

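```bash
python3 - <<'E'
import cv2,numpy as np
a=cv2.imread("pics/top0.png")[150:290,285:425]; b=cv2.imread("pics/side0.png")[140:240,280:420]
cv2.imwrite("pics/z0.png",np.hstack([cv2.resize(a,(400,400),interpolation=cv2.INTER_CUBIC),cv2.resize(b[:, :],(400,286),interpolation=cv2.INTER_CUBIC).repeat(1,0) if 0 else cv2.copyMakeBorder(cv2.resize(b,(400,286),interpolation=cv2.INTER_CUBIC),0,114,0,0,0)]))
E
```

```text
(no output)
```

View pics/z0.png

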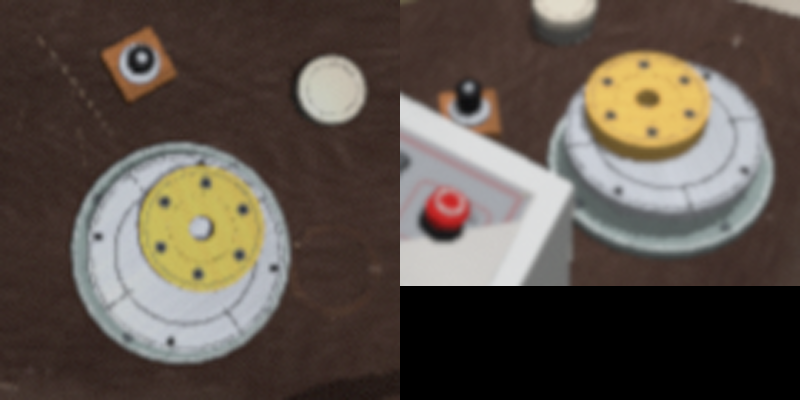

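```bash
cat > h.py <<'E'
import numpy as np,cv2
from scipy.optimize import least_squares
from workcell import sensors, read_camera, job, bot
S=6
def cam(n,k=1):
    c=read_camera(n); im=c["color"].astype(np.float32)
    for i in range(k-1): im+=read_camera(n)["color"]
    c["im"]=im/k; c["f"]=200/np.tan(np.radians(c["vfov"]/2)); return c
def ray(c,uv,z):
    uv=np.atleast_2d(uv).astype(float)
    d=np.c_[(uv[:,0]-c["cx"])/c["f"],(uv[:,1]-c["cy"])/c["f"],np.ones(len(uv))]@c["R"]
    o=-c["R"].T@c["t"]; return o+d*((z-o[2])/d[:,2])[:,None]
def proj(c,X):
    p=np.atleast_2d(X)@c["R"].T+c["t"]; return np.c_[c["cx"]+c["f"]*p[:,0]/p[:,2],c["cy"]+c["f"]*p[:,1]/p[:,2]]
def up(c,box):
    u0,v0,u1,v1=box; a=c["im"][v0:v1,u0:u1]
    return cv2.resize(a,None,fx=S,fy=S,interpolation=cv2.INTER_CUBIC)
def pts(cn,box): # upsampled contour -> pixel coords
    p=cn.reshape(-1,2).astype(float); return (p+.5)/S-.5+np.array(box[:2])
def fit(P,r=None,rob=0.0007):
    x0=[*P[:,:2].mean(0)]+([] if r else [np.ptp(P[:,0])/2])
    f=lambda x: np.hypot(P[:,0]-x[0],P[:,1]-x[1])-(r or x[2])
    s=least_squares(f,x0,loss="soft_l1",f_scale=rob); return s.x,np.sqrt(np.mean(s.fun**2))
E
python3 - <<'E'
from h import *
c=cam("top",2); np.set_printoptions(precision=4,suppress=True)
box=(295,185,405,290)
for p in [(348,200),(314,237),(385,240),(352,275),(350,260),(330,225),(320,240),(313,238),(375,250),(356,205),(340,170),(355,229)]:
    print(p,c["im"][p[1],p[0]])
# row profile through foot
print(c["im"][240,300:400].astype(int)[:, :].tolist()[::1][:25]); print(c["im"][240,370:400].astype(int).tolist())
print(ray(c,[348,238],.012),ray(c,[355,229],.07),ray(c,[334,171],.058))
E
```

```text
(348, 200) [134.  137.5 137. ]
(314, 237) [132.5 146.  145.5]
(385, 240) [155.5 161.  162. ]
(352, 275) [151.5 160.  160. ]
(350, 260) [186.5 191.  199. ]
(330, 225) [178.  182.5 190. ]
(320, 240) [193.5 198.5 203.5]
(313, 238) [134.5 149.  148.5]
(375, 250) [184. 188. 196.]
(356, 205) [127. 131. 137.]
(340, 170) [152.5 138.5 132. ]
(355, 229) [191.5 196.5 204. ]
[[59, 44, 37], [61, 45, 40], [61, 45, 39], [62, 47, 40], [60, 44, 39], [61, 46, 40], [60, 44, 38], [61, 44, 38], [60, 44, 38], [69, 59, 56], [105, 107, 107], [143, 150, 150], [142, 154, 154], [134, 148, 147], [129, 142, 142], [122, 130, 132], [149, 153, 156], [174, 178, 182], [189, 194, 199], [193, 198, 204], [193, 198, 203], [194, 198, 203], [195, 201, 204], [195, 201, 205], [186, 191, 195]]
[[145, 136, 92], [172, 157, 91], [178, 163, 91], [189, 171, 91], [190, 175, 114], [184, 179, 161], [179, 182, 185], [177, 182, 190], [178, 183, 191], [179, 184, 191], [181, 186, 193], [177, 181, 188], [158, 162, 168], [149, 152, 158], [145, 153, 155], [155, 161, 162], [114, 112, 112], [76, 61, 57], [66, 48, 42], [61, 45, 39], [62, 47, 41], [65, 48, 41], [63, 46, 40], [64, 48, 41], [65, 49, 43], [65, 48, 43], [64, 48, 43], [62, 46, 41], [62, 47, 40], [63, 46, 39]]
[[ 0.4706 -0.3096  0.012 ]] [[ 0.4916 -0.3191  0.07  ]] [[ 0.6258 -0.2738  0.058 ]]
```

```bash
cat >> h.py <<'E'
def radial(c,ctr,z,r0,r1,mode,ch=2,n=120,thr=None,img=None):
    """edge points on radial lines (world plane z) : mode 'drop' = steepest fall going outward, 'min' = dark line"""
    I=c["im"][:,:,ch] if img is None else img
    I=np.ascontiguousarray(I,dtype=np.float32); rr=np.arange(r0,r1,0.00025); out=[];st=[]
    for a in np.linspace(0,2*np.pi,n,endpoint=False):
        X=np.c_[ctr[0]+rr*np.cos(a),ctr[1]+rr*np.sin(a),np.full(len(rr),z)]; uv=proj(c,X).astype(np.float32)
        p=cv2.remap(I,uv[:,:1],uv[:,1:],cv2.INTER_CUBIC).ravel()
        g=np.gradient(p)
        if mode=="drop": k=np.argmin(g); s=-g[k]
        elif mode=="min": k=np.argmin(p); s=np.median(p)-p[k]
        if 2<k<len(rr)-3: out.append(X[k]);st.append(s)
    out=np.array(out);st=np.array(st)
    return out[st>thr] if thr else out
def clean(P,r=None):
    x,e=fit(P,r)
    for t in (.003,.0015,.001):
        d=abs(np.hypot(P[:,0]-x[0],P[:,1]-x[1])-(r or x[2])); P=P[d<t]; x,e=fit(P,r)
    return x*1000,e*1000,len(P)
def measure(n="top",f0=(.47,-.31),k=2,verbose=True):
    c=cam(n,k); im=c["im"]; res={}
    # ring top by saturation (yellow): R-B
    sat=im[:,:,0]-im[:,:,2]
    yel=im[:,:,:2].mean(2)-im[:,:,2]
    u=proj(c,[f0[0],f0[1],.05])[0].astype(int); box=(u[0]-60,u[1]-60,u[0]+60,u[1]+60)
    Y=cv2.resize(yel[box[1]:box[3],box[0]:box[2]],None,fx=S,fy=S,interpolation=cv2.INTER_CUBIC)
    # yellow relative to platen
    m=(Y>35).astype(np.uint8); cs,_=cv2.findContours(m,cv2.RETR_EXTERNAL,cv2.CHAIN_APPROX_NONE)
    cn=max(cs,key=cv2.contourArea); P=ray(c,pts(cn,box),.07); r,_=fit(P)
    Pr=radial(c,r[:2],.07,.042,.058,"drop",img=yel)
    res["ring_contour"]=clean(P); res["ring"]=clean(Pr); res["ring50"]=clean(Pr,.05)
    rc=res["ring"][0][:2]/1000
    # foot
    Pf=radial(c,f0,.012,.080,.100,"drop",thr=1.0); res["foot"]=clean(Pf); fc=res["foot"][0][:2]/1000
    Pp=radial(c,fc,.048,.074,.0865,"drop"); res["platen"]=clean(Pp); res["platen80"]=clean(Pp,.08)
    pc=res["platen80"][0][:2]/1000
    E=radial(c,pc,.048,.054,.062,"min")
    # drop points near ring
    o=-c["R"].T@c["t"]; s=rc+(rc-o[:2])*(.022/(o[2]-.07))
    E=E[(np.hypot(*(E[:,:2]-rc).T)>.054)&(np.hypot(*(E[:,:2]-s).T)>.054)]
    if len(E)>10: res["engr58"]=clean(E,.058); res["engr"]=clean(E)
    if verbose:
        for q,v in res.items(): print(q,np.round(v[0],2),"rms",round(v[1],2),v[2])
    return c,res
E
python3 - <<'E'
from h import *
measure("top")
print("side");
try: measure("side",(.47,-.31))
except Exception as e: print(repr(e))
E
```

```text
ring_contour [ 490.67 -319.32   49.77] rms 0.24 753
ring [ 490.69 -319.26   49.61] rms 0.5 111
ring50 [ 490.88 -319.3 ] rms 0.48 100
foot [ 471.2  -309.36   92.13] rms 0.51 101
platen [ 470.93 -312.22   82.09] rms 0.58 56
platen80 [ 471.24 -311.87] rms 0.59 15
engr58 [ 472.23 -309.63] rms 0.47 63
engr [ 471.32 -309.27   57.2 ] rms 0.27 65
side
ring_contour [ 489.03 -312.     57.88] rms 0.53 290
ring [ 490.93 -316.33   50.63] rms 0.52 76
ring50 [ 490.94 -316.33] rms 0.56 64
foot [ 471.98 -306.76   92.8 ] rms 0.51 52
platen [ 471.15 -306.65   80.58] rms 0.59 65
platen80 [ 471.07 -306.48] rms 0.47 50
engr58 [ 472.58 -307.59] rms 0.47 60
engr [ 471.58 -306.93   57.05] rms 0.23 62
```

```bash
cat >> h.py <<'E'
from scipy.spatial.transform import Rotation as Ro
def tool(target=None,zdir=None):
    s=sensors.read_state(); R=Ro.from_rotvec(s["tcp_rot"]).as_matrix(); p=s["tool_pos"]
    print("t",round(s["time"],2),"p",np.round(p,4),"x",np.round(R[:,0],3),"y",np.round(R[:,1],3),"z",np.round(R[:,2],3),"F",np.round(s["wrist_force"],2),"w",round(s["width"],3),"q6",round(s["q"][5],2))
    if target is not None: print("delta tool xyz",np.round(R.T@(np.array(target)-p),4))
    return s,R
E
python3 - <<'E'
from h import *
tool()
d=np.array([19.3,-9.8]);print(np.degrees(np.arctan2(d[1],d[0])))
# stem/knob/plug positions
c=cam("top",2)
im=c["im"].astype(np.uint8)[:,:,::-1]
cv2.imwrite("pics/plug.png",cv2.resize(im[150:200,310:360],(600,600),interpolation=cv2.INTER_CUBIC))
E
```

```text
t 0.4 p [ 0.2313 -0.634   0.2311] x [ 0.343 -0.939 -0.   ] y [-0.  0. -1.] z [0.939 0.343 0.   ] F [ 0.29 -0.31  0.14] w 1.002 q6 -0.04
-26.920185758306076
```

View pics/plug.png

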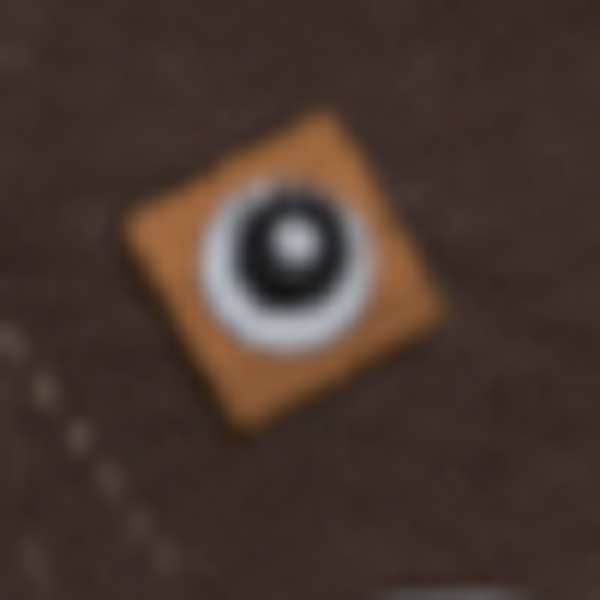

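Emit:
{"name": "arm_command", "arguments": {"deltas": [[-0.019, 0, 0.0505, 0], [-0.019, 0, 0.0505, 0], [-0.019, 0, 0.0505, 0], [-0.019, 0, 0.0505, 0], [-0.019, 0, 0.0505, 0], [-0.019, 0, 0.0505, 0], [-0.019, 0, 0.0505, 0], [-0.018, 0, 0.0505, 0], [0, 0.03, 0, -0.186], [0, 0.03, 0, -0.186], [0, 0.03, 0, -0.186], [0, 0, 0, -0.186], [0, 0, 0, 0], [0, 0, 0, 0]], "fingers": 0, "newtons": 40}}

```text
time: 2.25
tool_pos: [0.5596, -0.3542, 0.1421]
tcp_rot: [-1.538, 0.375, -0.377]
wrist_force: [0.6, -0.2, 0.3]
width: 0.003
```

```bash
python3 - <<'E'
from h import *
tool((.559,-.3525,.055))
c=cam("top"); cv2.imwrite("pics/top1.png",c["color"][:,:,::-1])
c=cam("side"); cv2.imwrite("pics/side1.png",c["color"][:,:,::-1])
E
```

```text
t 2.25 p [ 0.5596 -0.3542  0.1421] x [ 0.887 -0.462  0.001] y [ 0.001 -0.001 -1.   ] z [ 0.462  0.887 -0.   ] F [ 0.55 -0.19  0.35] w 0.003 q6 -0.12
delta tool xyz [-0.0014  0.0871  0.0012]
```

View pics/top1.png

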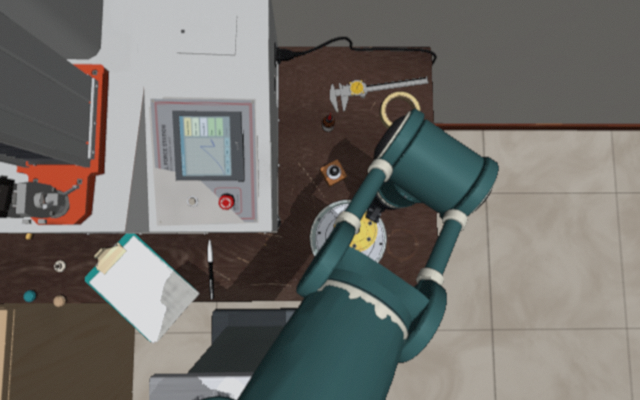

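View pics/side1.png

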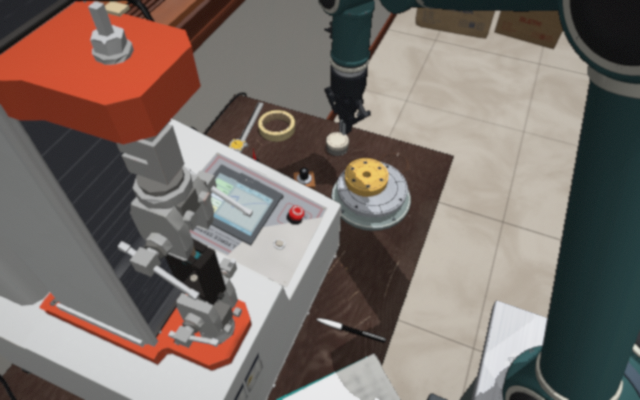

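Emit:
{"name": "arm_command", "arguments": {"deltas": [[0, 0.03, 0, 0], [0, 0.03, 0, 0], [0, 0.02, 0, 0], [0, 0.007, 0, 0], [-0.003, 0, 0, 0], [-0.002, 0, 0, 0], [-0.002, 0, 0, 0], [-0.002, 0, 0, 0]]}}

```text
time: 3.35
tool_pos: [0.5514, -0.3499, 0.0551]
tcp_rot: [-1.539, 0.373, -0.375]
wrist_force: [1.1, -0.7, -0.2]
width: 0.001
```

```bash
python3 - <<'E'
from h import *
tool()
measure("side",k=1)
E
```

```text
t 3.35 p [ 0.5514 -0.3499  0.0551] x [ 0.888 -0.459  0.001] y [ 0.001 -0.001 -1.   ] z [ 0.459  0.888 -0.   ] F [ 1.05 -0.65 -0.15] w 0.001 q6 -0.13
ring_contour [ 488.99 -309.86   55.2 ] rms 0.47 151
ring [ 491.29 -316.38   50.44] rms 0.44 49
ring50 [ 491.41 -316.97] rms 0.5 51
foot [ 472.02 -306.79   92.76] rms 0.49 48
platen [ 471.31 -306.7    80.31] rms 0.51 56
platen80 [ 471.32 -306.81] rms 0.56 58
engr58 [ 472.54 -307.67] rms 0.48 53
engr [ 471.47 -306.95   56.97] rms 0.28 61
```

Emit:
{"name": "arm_command", "arguments": {"deltas": [[-0.001, 0, 0, 0], [-0.001, 0, 0, 0], [-0.001, 0, 0, 0]]}}

```text
time: 3.78
tool_pos: [0.5484, -0.3482, 0.0542]
tcp_rot: [-1.538, 0.374, -0.374]
wrist_force: [-0.1, -0.4, -0.4]
width: 0.0
```

Emit:
{"name": "arm_command", "arguments": {"deltas": [[-0.001, 0, 0, 0], [-0.001, 0, 0, 0], [-0.001, 0, 0, 0]]}}

```text
time: 4.15
tool_pos: [0.5464, -0.3472, 0.0544]
tcp_rot: [-1.538, 0.373, -0.375]
wrist_force: [2.7, -0.7, -1.9]
width: 0.001
```

```bash
python3 - <<'E'
from h import *
tool()
measure("side",k=1)
E
```

```text
t 4.15 p [ 0.5464 -0.3472  0.0544] x [ 0.888 -0.459  0.002] y [ 0.001 -0.001 -1.   ] z [0.459 0.888 0.   ] F [ 2.69 -0.74 -1.94] w 0.001 q6 -0.13
ring_contour [ 489.59 -309.64   55.48] rms 0.6 125
ring [ 490.73 -316.31   50.28] rms 0.5 51
ring50 [ 490.71 -316.76] rms 0.57 59
foot [ 472.09 -306.77   92.79] rms 0.5 50
platen [ 471.15 -305.79   80.55] rms 0.53 55
platen80 [ 471.   -306.03] rms 0.54 46
engr58 [ 472.11 -307.47] rms 0.48 56
engr [ 471.04 -306.38   56.9 ] rms 0.29 64
```

Emit:
{"name": "arm_command", "arguments": {"deltas": [[-0.0015, 0, 0, 0], [-0.0015, 0, 0, 0], [-0.0015, 0, 0, 0], [-0.0015, 0, 0, 0], [-0.002, 0, 0, 0], [-0.002, 0, 0, 0]]}}

```text
time: 4.95
tool_pos: [0.5368, -0.3424, 0.0543]
tcp_rot: [-1.538, 0.374, -0.374]
wrist_force: [2.0, -2.1, -1.7]
width: 0.003
```

```bash
python3 - <<'E'
from h import *
tool()
c,_=measure("side",k=1)
cv2.imwrite("pics/s2.png",cv2.resize(c["color"][140:240,320:440,::-1],(720,600),interpolation=cv2.INTER_CUBIC))
E
```

```text
t 4.95 p [ 0.5368 -0.3424  0.0543] x [ 0.888 -0.459  0.   ] y [ 0. -0. -1.] z [ 0.459  0.888 -0.   ] F [ 2.03 -2.06 -1.66] w 0.003 q6 -0.13
ring_contour [ 480.99 -304.84   55.63] rms 0.49 115
ring [ 482.65 -308.28   51.76] rms 0.52 40
ring50 [ 481.87 -310.31] rms 0.53 55
foot [ 471.13 -305.89   92.04] rms 0.58 56
platen [ 470.19 -304.17   80.73] rms 0.56 64
platen80 [ 470.34 -304.58] rms 0.52 56
engr58 [ 470.84 -305.1 ] rms 0.43 52
engr [ 470.04 -304.44   57.19] rms 0.31 53
```

View pics/s2.png

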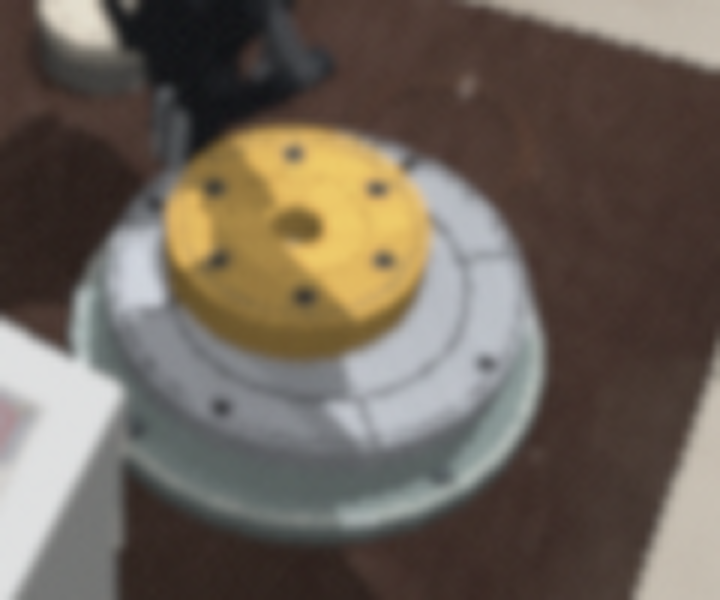

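Emit:
{"name": "arm_command", "arguments": {"deltas": [[-0.002, 0, 0, 0], [-0.002, 0, 0, 0], [-0.002, 0, 0, 0], [-0.002, 0, 0, 0], [-0.002, 0, 0, 0], [-0.001, 0, 0, 0]]}}

```text
time: 5.75
tool_pos: [0.5271, -0.3372, 0.0544]
tcp_rot: [-1.538, 0.374, -0.374]
wrist_force: [2.8, -1.9, -1.3]
width: -0.002
```

```bash
python3 - <<'E'
from h import *
tool()
c,_=measure("side",k=2)
cv2.imwrite("pics/s3.png",cv2.resize(c["color"][140:240,320:440,::-1],(720,600),interpolation=cv2.INTER_CUBIC))
E
```

```text
t 5.75 p [ 0.5271 -0.3372  0.0544] x [ 0.888 -0.459  0.   ] y [ 0. -0. -1.] z [0.459 0.888 0.   ] F [ 2.83 -1.94 -1.28] w -0.002 q6 -0.13
ring_contour [ 469.92 -298.93   55.35] rms 0.57 232
ring [ 472.41 -302.94   50.85] rms 0.56 48
ring50 [ 472.5  -303.91] rms 0.56 60
foot [ 471.15 -305.93   91.92] rms 0.52 53
platen [ 469.91 -303.8    80.83] rms 0.52 62
platen80 [ 469.72 -303.12] rms 0.59 55
engr58 [ 470.43 -305.24] rms 0.47 52
engr [ 469.56 -304.23   57.  ] rms 0.34 52
```

View pics/s3.png

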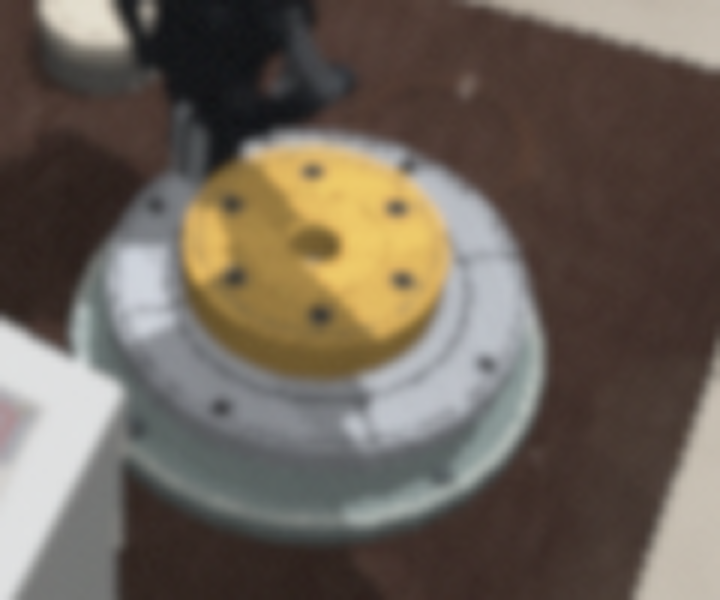

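Emit:
{"name": "arm_command", "arguments": {"deltas": [[-0.001, 0, 0, 0], [-0.001, 0, 0, 0], [0, 0, 0, 0], [0.004, 0, 0, 0], [0.02, -0.01, 0, 0], [0, -0.06, 0, 0], [0, -0.05, -0.02, 0], [0, 0, -0.06, 0], [0, 0, -0.06, 0], [-0.02, 0, -0.06, 0], [-0.02, 0, -0.06, 0], [-0.01, 0, -0.06, 0], [0, 0, 0, 0]]}}

```text
time: 7.48
tool_pos: [0.3524, -0.6103, 0.1735]
tcp_rot: [-1.537, 0.38, -0.377]
wrist_force: [0.6, 0.5, 0.4]
width: 0.001
```

```bash
python3 - <<'E'
from h import *
tool()
c,_=measure("side",k=2)
cv2.imwrite("pics/s4.png",cv2.resize(c["color"][140:240,320:440,::-1],(720,600),interpolation=cv2.INTER_CUBIC))
print("top")
c,_=measure("top",k=2)
cv2.imwrite("pics/t4.png",cv2.resize(c["color"][190:290,295:405,::-1],(660,600),interpolation=cv2.INTER_CUBIC))
E
```

```text
t 7.47 p [ 0.3524 -0.6103  0.1735] x [ 0.886 -0.464 -0.002] y [-0.002  0.001 -1.   ] z [0.464 0.886 0.   ] F [0.61 0.52 0.38] w 0.001 q6 -0.6
ring_contour [ 468.49 -297.06   56.27] rms 0.46 313
ring [ 470.12 -302.41   49.96] rms 0.56 73
ring50 [ 470.11 -302.43] rms 0.55 72
foot [ 471.27 -305.76   92.  ] rms 0.54 53
platen [ 469.68 -303.63   80.76] rms 0.51 72
platen80 [ 469.12 -302.93] rms 0.58 73
engr58 [ 470.57 -305.09] rms 0.46 43
engr [ 469.08 -304.02   56.47] rms 0.38 45
top
ring_contour [ 470.47 -305.83   49.76] rms 0.2 755
ring [ 470.48 -305.82   49.58] rms 0.51 116
ring50 [ 470.64 -305.83] rms 0.54 105
foot [ 471.22 -309.39   92.09] rms 0.51 100
platen [ 469.54 -310.65   83.  ] rms 0.54 52
platen80 [ 468.84 -307.54] rms 0.53 25
engr58 [ 470.19 -306.03] rms 0.37 60
engr [ 469.09 -306.25   57.1 ] rms 0.28 87
```

View pics/s4.png

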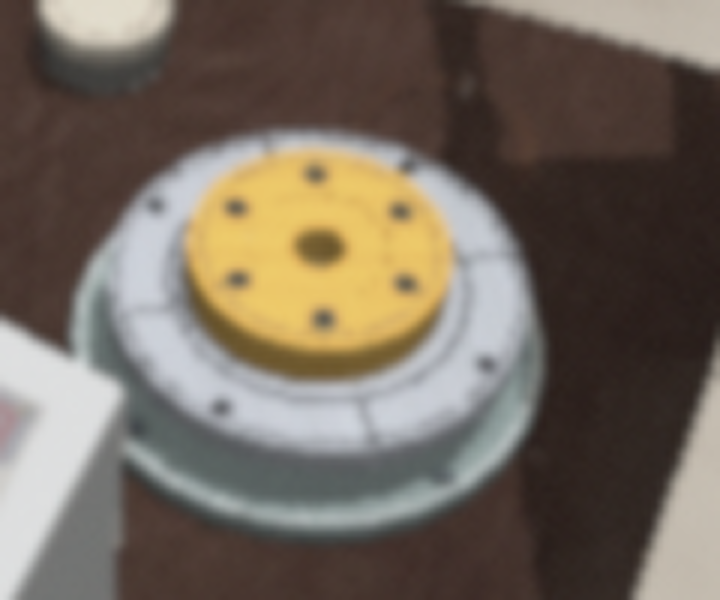

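View pics/t4.png

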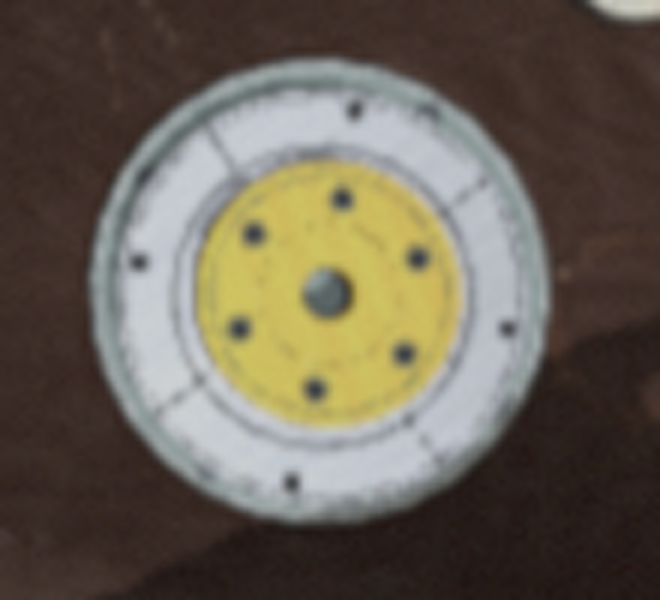

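```bash
cat >> h.py <<'E'
def dots(c,ap,z,win=2.2,sc=6,off=(295,190)):
    """dark-weighted centroid near approximate crop points; unproject"""
    I=cv2.resize(c["im"].mean(2),None,fx=8,fy=8,interpolation=cv2.INTER_CUBIC); out=[]
    for p in ap:
        u=(np.array(p)+.5)/sc-.5+np.array(off)
        for it in range(4):
            w=int(win*8); cc=np.round((u+.5)*8-.5).astype(int); P=I[cc[1]-w:cc[1]+w+1,cc[0]-w:cc[0]+w+1]
            W=np.clip(np.percentile(P,60)-P-8,0,None); yy,xx=np.mgrid[-w:w+1,-w:w+1]; W=W*(xx**2+yy**2<=w*w)
            u=(cc+np.array([(W*xx).sum(),(W*yy).sum()])/W.sum()+.5)/8-.5
        out.append(ray(c,u,z)[0])
    return np.array(out)*1000
E
python3 - <<'E'
from h import *
np.set_printoptions(precision=1,suppress=True)
c=cam("top",2)
P=dots(c,[(355,110),(138,262),(292,482),(507,328)],.048)
print(P[:,:2],P.mean(0), "pairs",(P[0]+P[2])/2,(P[1]+P[3])/2,"r",np.hypot(*(P-P.mean(0))[:,:2].T))
R=dots(c,[(253,233),(342,198),(417,257),(404,354),(316,389),(239,329)],.07)
print(R[:,:2],R.mean(0),"r",np.hypot(*(R-R.mean(0))[:,:2].T))
print([(R[i]+R[i+3])[:2]/2 for i in range(3)])
c=cam("side",2)
o=(320,140)
P=dots(c,[(408,165),(155,203),(220,408),(487,362)],.048,off=o)
print("side platen",P.mean(0),"pairs",(P[0]+P[2])/2,(P[1]+P[3])/2,"r",np.hypot(*(P-P.mean(0))[:,:2].T))
R=dots(c,[(236,207),(315,174),(400,211),(405,284),(322,319),(237,279)],.07,off=o)
print("ring",R.mean(0),"r",np.hypot(*(R-R.mean(0))[:,:2].T))
E
```

```text
[[ 541.  -319.7]
 [ 482.3 -235.4]
 [ 397.8 -293.6]
 [ 456.2 -377.8]] [ 469.3 -306.6   48. ] pairs [ 469.4 -306.7   48. ] [ 469.2 -306.6   48. ] r [72.9 72.4 72.7 72.4]
[[ 492.7 -278. ]
 [ 505.9 -311.5]
 [ 483.3 -339.8]
 [ 447.6 -334.2]
 [ 434.6 -300.4]
 [ 457.3 -272.4]] [ 470.2 -306.1   70. ] r [35.9 36.1 36.1 36.1 36.1 36. ]
[array([ 470.2, -306.1]), array([ 470.2, -306. ]), array([ 470.3, -306.1])]
side platen [ 469.3 -307.2   48. ] pairs [ 468.8 -310.1   48. ] [ 469.8 -304.3   48. ] r [81.7 73.  75.8 73.1]
ring [ 470.5 -303.6   70. ] r [35.9 36.3 36.  36.2 36.2 36. ]
```

Emit:
{"name": "arm_command", "arguments": {"deltas": [[-0.015, 0, 0.0515, 0], [-0.015, 0, 0.0515, 0], [-0.015, 0, 0.0515, 0], [-0.015, 0, 0.0515, 0], [-0.015, 0, 0.0515, 0], [-0.015, 0, 0.0515, 0], [-0.015, 0, 0.0515, 0], [0, 0, 0, 0.167], [0, 0, 0, 0.167], [0, 0, 0, 0.167], [0, 0, 0, 0], [0, 0, 0, 0]]}}

```text
time: 9.38
tool_pos: [0.4288, -0.2388, 0.1744]
tcp_rot: [-1.434, 0.76, -0.76]
wrist_force: [-0.5, -0.3, -0.0]
width: 0.001
```

```bash
python3 - <<'E'
from h import *
tool((.427,-.242,.055))
c=cam("top"); cv2.imwrite("pics/top5.png",c["color"][:,:,::-1])
c=cam("side"); cv2.imwrite("pics/side5.png",c["color"][100:260,260:500,::-1])
E
```

```text
t 9.38 p [ 0.4288 -0.2388  0.1744] x [ 0.562 -0.827  0.   ] y [ 0. -0. -1.] z [0.827 0.562 0.   ] F [-0.45 -0.27 -0.02] w 0.001 q6 0.42
delta tool xyz [ 0.0016  0.1194 -0.0033]
```

View pics/top5.png

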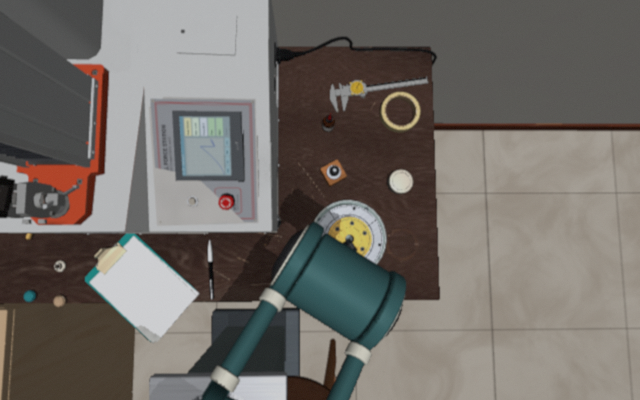

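View pics/side5.png

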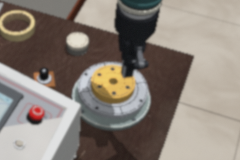

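Emit:
{"name": "arm_command", "arguments": {"deltas": [[0, 0.05, -0.003, 0], [0, 0.05, 0, 0], [0, 0.02, 0, 0], [0.004, 0, 0, 0], [0.004, 0, 0, 0], [0.002, 0, 0, 0], [0.002, 0, 0, 0], [0, 0, 0, 0]]}}

```text
time: 10.48
tool_pos: [0.4333, -0.2512, 0.055]
tcp_rot: [-1.433, 0.762, -0.763]
wrist_force: [-0.1, -0.5, 0.8]
width: -0.0
```

```bash
python3 - <<'E'
from h import *
tool((.4353,-.2541,.055))
c=cam("top"); cv2.imwrite("pics/t6.png",cv2.resize(c["color"][190:290,295:405,::-1],(660,600),interpolation=cv2.INTER_CUBIC))
c=cam("side"); cv2.imwrite("pics/s6.png",cv2.resize(c["color"][140:240,320:440,::-1],(720,600),interpolation=cv2.INTER_CUBIC))
E
```

```text
t 10.47 p [ 0.4333 -0.2512  0.055 ] x [ 0.559 -0.829  0.001] y [ 0.001 -0.001 -1.   ] z [0.829 0.559 0.   ] F [-0.14 -0.48  0.77] w -0.0 q6 0.4
delta tool xyz [ 0.0035 -0.      0.    ]
```

View pics/t6.png

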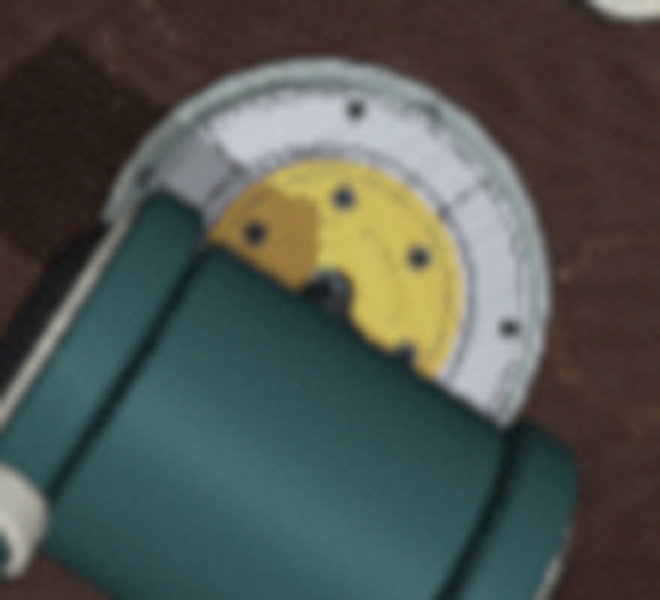

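View pics/s6.png

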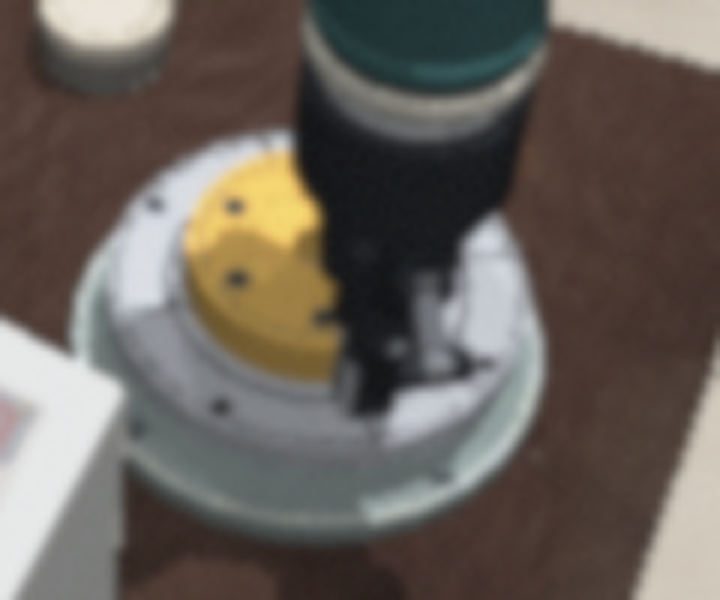

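```bash
cat > track.py <<'E'
from h import *
np.set_printoptions(precision=2,suppress=True)
def track(pa,ri,k=2):
    c=cam("top",k)
    P=dots(c,pa,.048)[:,:2]; R=dots(c,ri,.07)[:,:2]
    dp=P-np.array([[541.0,-319.7],[456.2,-377.8]]); dr=R-np.array([[505.9,-311.5],[483.3,-339.8]])
    print("platen moved",dp.ravel(),"ring moved",dr.ravel())
    p=np.array([-1.9,2.8])+dp.mean(0); print("platen-foot",p,np.hypot(*p),"ring-platen",np.array([.9,.5])+dr.mean(0)-dp.mean(0))
    return c
if __name__=="__main__":
    import sys; tool(); track([(355,110),(507,328)],[(342,198),(417,257)])
E
python3 track.py
```

```text
t 10.57 p [ 0.43 -0.25  0.05] x [ 0.56 -0.83  0.  ] y [ 0. -0. -1.] z [0.83 0.56 0.  ] F [-0.46 -0.01 -0.47] w -0.003 q6 0.4
platen moved [-0.03 -0.27  0.2  -0.48] ring moved [ 0.22 -0.51  0.21 -0.23]
platen-foot [-1.82  2.42] 3.0267342728251676 ring-platen [1.03 0.51]
```

Emit:
{"name": "arm_command", "arguments": {"deltas": [[0.001, 0, 0, 0], [0.001, 0, 0, 0], [0.001, 0, 0, 0], [0.001, 0, 0, 0], [0.001, 0, 0, 0]]}}

```text
time: 11.3
tool_pos: [0.4355, -0.2548, 0.0542]
tcp_rot: [-1.433, 0.763, -0.762]
wrist_force: [-1.5, 1.8, 0.9]
width: 0.001
```

```bash
python3 track.py
```

```text
t 11.3 p [ 0.44 -0.25  0.05] x [ 0.56 -0.83 -0.  ] y [-0.  0. -1.] z [ 0.83  0.56 -0.  ] F [-1.49  1.78  0.93] w 0.001 q6 0.4
platen moved [ 1.81 -2.89  2.11 -3.09] ring moved [ 2.08 -3.18  2.06 -3.1 ]
platen-foot [ 0.06 -0.19] 0.19651728670551483 ring-platen [1.01 0.35]
```

Emit:
{"name": "arm_command", "arguments": {"deltas": [[-0.002, 0, 0, 0], [-0.01, 0, 0, 0], [0, 0, 0, 0], [0, 0, 0, 0], [0, 0, 0, 0]]}}

```text
time: 12.02
tool_pos: [0.4291, -0.2452, 0.0544]
tcp_rot: [-1.433, 0.762, -0.763]
wrist_force: [-0.1, 0.0, 0.1]
width: 0.004
```

```bash
python3 track.py
```

```text
t 12.03 p [ 0.43 -0.25  0.05] x [ 0.56 -0.83  0.  ] y [ 0. -0. -1.] z [0.83 0.56 0.  ] F [-0.12  0.02  0.09] w 0.004 q6 0.41
platen moved [ 1.76 -2.82  2.11 -3.06] ring moved [ 2.15 -3.19  2.08 -3.15]
platen-foot [ 0.03 -0.14] 0.1405660412899667 ring-platen [1.08 0.26]
```

Emit:
{"name": "arm_command", "arguments": {"deltas": [[0, -0.06, 0, 0], [0, -0.06, 0, 0], [0.037, 0, -0.038, 0], [0.037, 0, -0.038, 0], [0.037, 0, -0.038, 0], [0.037, 0, -0.038, 0], [0.037, 0, -0.038, 0], [0.037, 0, -0.038, 0], [0.037, 0, -0.038, 0], [0, 0, 0, 0], [0, 0, 0, 0]], "fingers": 0.06}}

```text
time: 13.5
tool_pos: [0.3528, -0.608, 0.1735]
tcp_rot: [-1.431, 0.764, -0.762]
wrist_force: [-0.1, 0.3, -0.7]
width: 0.702
```

```bash
python3 - <<'E'
from track import *
tool()
c,_=measure("top",k=2)
P=dots(c,[(355,110),(138,262),(292,482),(507,328)],.048); R=dots(c,[(253,233),(342,198),(417,257),(404,354),(316,389),(239,329)],.07)
print("dots platen",P.mean(0),"ring",R.mean(0))
cv2.imwrite("pics/t7.png",cv2.resize(c["color"][190:290,295:405,::-1],(660,600),interpolation=cv2.INTER_CUBIC))
cv2.imwrite("pics/p7.png",cv2.resize(c["color"][150:200,310:360,::-1],(600,600),interpolation=cv2.INTER_CUBIC))
s,_=measure("side",k=2)
cv2.imwrite("pics/s7.png",cv2.resize(s["color"][140:240,320:440,::-1],(720,600),interpolation=cv2.INTER_CUBIC))
cv2.imwrite("pics/sp7.png",cv2.resize(s["color"][155:205,280:330,::-1],(600,600),interpolation=cv2.INTER_CUBIC))
E
```

```text
t 13.5 p [ 0.35 -0.61  0.17] x [ 0.56 -0.83 -0.  ] y [-0.  0. -1.] z [0.83 0.56 0.  ] F [-0.11  0.34 -0.73] w 0.702 q6 -0.1
ring_contour [ 472.61 -308.89   49.82] rms 0.21 756
ring [ 472.57 -308.91   49.59] rms 0.53 110
ring50 [ 472.5  -308.85] rms 0.53 97
foot [ 471.25 -309.33   92.15] rms 0.53 98
platen [ 471.4  -312.12   81.83] rms 0.48 48
platen80 [ 471.45 -312.96] rms 0.52 18
engr58 [ 472.29 -309.84] rms 0.28 40
engr [ 471.32 -309.64   57.14] rms 0.23 45
dots platen [ 471.34 -309.49   48.  ] ring [ 472.37 -309.24   70.  ]
ring_contour [ 471.27 -299.92   56.42] rms 0.47 297
ring [ 472.24 -305.19   50.22] rms 0.54 63
ring50 [ 472.34 -305.19] rms 0.56 64
foot [ 472.07 -306.63   92.77] rms 0.47 50
platen [ 471.66 -306.98   80.52] rms 0.54 71
platen80 [ 471.36 -306.86] rms 0.56 69
engr58 [ 472.59 -307.92] rms 0.33 40
engr [ 471.66 -307.35   57.06] rms 0.27 40
```

View pics/t7.png

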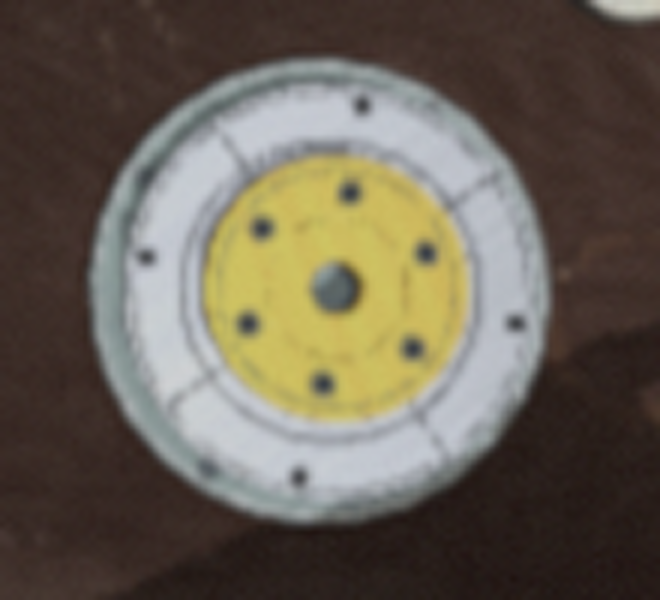

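View pics/s7.png

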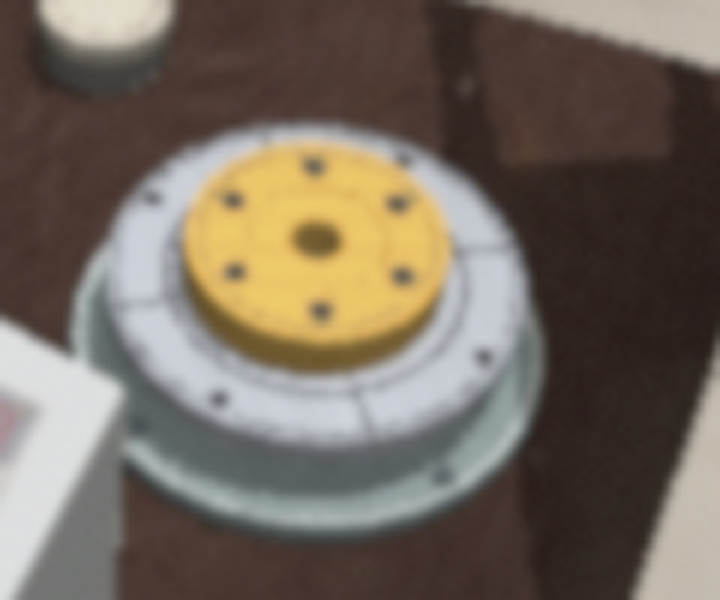

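View pics/sp7.png

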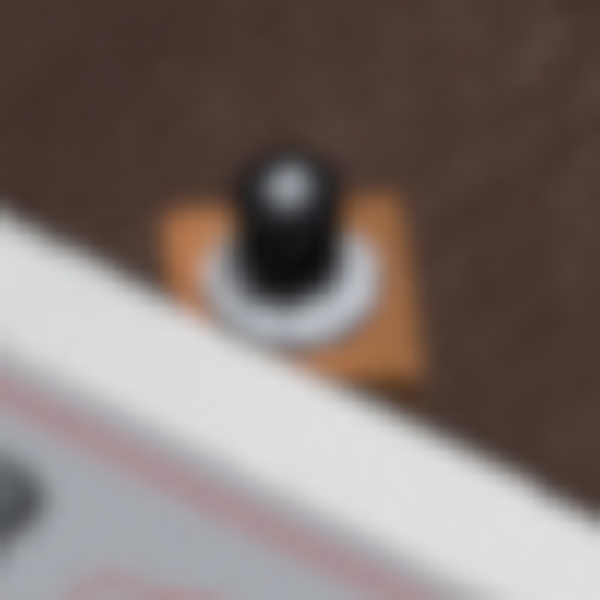

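```bash
python3 - <<'E'
from h import *
np.set_printoptions(precision=2,suppress=True)
def cir(c,box,mask,z,nm):
    cs,_=cv2.findContours(mask.astype(np.uint8),cv2.RETR_EXTERNAL,cv2.CHAIN_APPROX_NONE)
    cn=max(cs,key=cv2.contourArea); P=ray(c,pts(cn,box),z); x,e,n=clean(P); (cx,cy)=P[:,:2].mean(0)*1000
    m=cv2.moments(cn); u=np.array([m["m10"]/m["m00"],m["m01"]/m["m00"]]); print(nm,"fit",x,"rms",round(e,2),n,"area centroid",ray(c,pts(u,box),z)[0]*1000)
    return P
for n,box in (("top",(318,155,350,190)),("side",(290,163,318,192))):
    c=cam(n,3); U=up(c,box); R,G,B=U[:,:,0],U[:,:,1],U[:,:,2]
    print(n)
    if n=="top":
        P=cir(c,box,(R>95)&(R-B>15)|(B>95),.040,"block")
        h=cv2.minAreaRect((P[:,:2]*1e4).astype(np.float32)); print("rect mm",np.array(h[0])/10,np.array(h[1])/10,h[2])
    # collar filled: B high region
    cir(c,box,B>110,.046,"collar")
    sat=R-B
    dark=(U.max(2)<75)
    k=cv2.connectedComponentsWithStats(dark.astype(np.uint8))[2][:,:5]
    cir(c,box,(B>80),.046,"collar80")
    # knob: dark inside collar 
    cc=proj(c,[.625,-.272,.060])[0]
    yy,xx=np.mgrid[0:U.shape[0],0:U.shape[1]]; u=(xx+.5)/S-.5+box[0]; v=(yy+.5)/S-.5+box[1]
    near=np.hypot(u-cc[0],v-cc[1])<9
    cir(c,box,near&(U.max(2)<100),.064,"knob~mid")
    hl=near&(U.min(2)>95)&(np.hypot(u-proj(c,[.625,-.272,.07])[0][0],v-proj(c,[.625,-.272,.07])[0][1])<3)
    if hl.sum(): cir(c,box,hl,.070,"highlight")
E
```

```text
top
block fit [ 627.01 -273.97   25.  ] rms 0.56 144 area centroid [ 627.02 -273.35   40.  ]
rect mm [ 627.18 -273.62] [48.84 49.04] 29.74506378173828
collar fit [ 626.37 -273.22   17.36] rms 0.19 211 area centroid [ 622.29 -271.76   46.  ]
collar80 fit [ 626.54 -273.36   18.76] rms 0.27 248 area centroid [ 624.16 -272.56   46.  ]
knob~mid fit [ 626.44 -272.99   10.96] rms 0.45 162 area centroid [ 626.39 -272.96   64.  ]
highlight fit [ 626.99 -273.3     4.19] rms 0.16 63 area centroid [ 626.99 -273.3    70.  ]
side
collar fit [ 624.28 -248.3    26.31] rms 0.56 81 area centroid [ 624.66 -247.03   46.  ]
collar80 fit [ 624.02 -251.13   27.78] rms 0.57 88 area centroid [ 624.43 -249.4    46.  ]
knob~mid fit [ 626.96 -276.35   19.16] rms 0.46 147 area centroid [ 627.2  -273.75   64.  ]
highlight fit [ 627.   -271.82    4.25] rms 0.5 53 area centroid [ 627.   -271.81   70.  ]
```

View pics/p7.png

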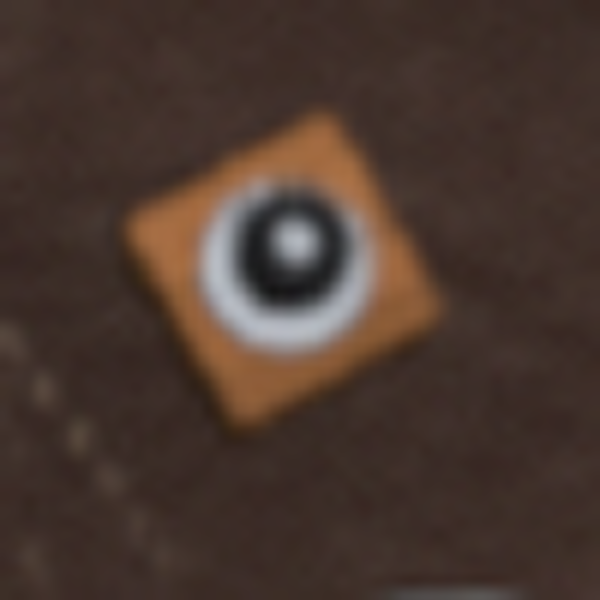

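Emit:
{"name": "arm_command", "arguments": {"deltas": [[-0.0155, 0, 0.0515, 0], [-0.0155, 0, 0.0515, 0], [-0.0155, 0, 0.0515, 0], [-0.0155, 0, 0.0515, 0], [-0.0155, 0, 0.0515, 0], [-0.0155, 0, 0.0515, 0], [-0.0155, 0, 0.0515, 0], [-0.0155, 0, 0.0515, 0], [0, 0, 0, 0], [0, 0, 0, 0], [0, 0, 0, 0]]}}

```text
time: 15.38
tool_pos: [0.6246, -0.2765, 0.1742]
tcp_rot: [-1.433, 0.764, -0.763]
wrist_force: [-0.0, 0.0, -0.5]
width: 0.702
```

```bash
python3 - <<'E'
from h import *
tool((.6255,-.2722,.0485))
E
```

```text
t 15.38 p [ 0.6246 -0.2765  0.1742] x [ 0.558 -0.83  -0.   ] y [-0. -0. -1.] z [ 0.83   0.558 -0.   ] F [-0.04  0.03 -0.5 ] w 0.702 q6 0.53
delta tool xyz [-0.0031  0.1257  0.0032]
```

Emit:
{"name": "arm_command", "arguments": {"deltas": [[-0.003, 0.03, 0.003, 0], [0, 0.035, 0, 0], [0, 0.035, 0, 0], [0, 0.015, 0, 0], [0, 0.01, 0, 0], [0, 0, 0, 0], [0, 0, 0, 0]]}}

```text
time: 16.25
tool_pos: [0.6274, -0.2719, 0.0509]
tcp_rot: [-1.433, 0.76, -0.765]
wrist_force: [-0.6, 1.0, -0.6]
width: 0.7
```

```bash
python3 - <<'E'
from h import *
tool((.6255,-.2722,.0485))
c=cam("side"); cv2.imwrite("pics/s8.png",cv2.resize(c["color"][130:210,270:370,::-1],(750,600),interpolation=cv2.INTER_CUBIC))
E
```

```text
t 16.25 p [ 0.6274 -0.2719  0.0509] x [ 0.559 -0.829  0.002] y [ 0.002 -0.001 -1.   ] z [0.829 0.559 0.001] F [-0.63  1.   -0.63] w 0.7 q6 0.53
delta tool xyz [-0.0008  0.0024 -0.0017]
```

View pics/s8.png

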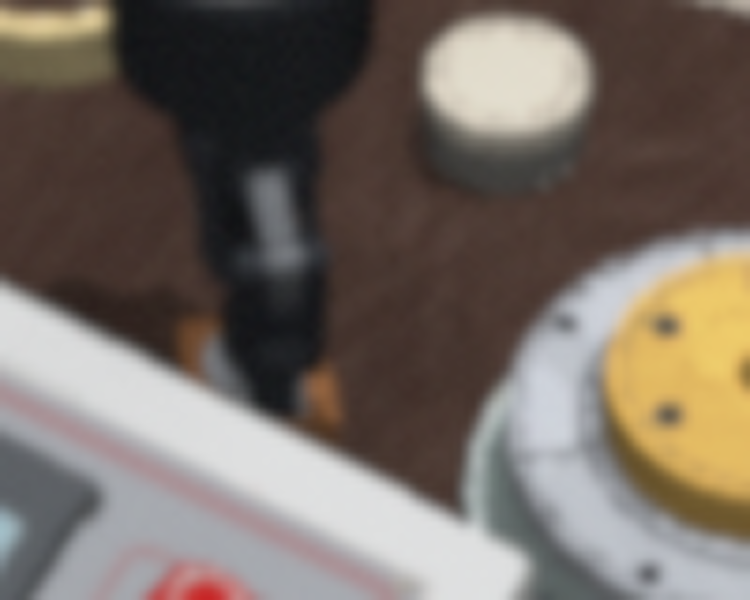

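Emit:
{"name": "arm_command", "arguments": {"deltas": [[-0.001, 0.003, -0.001, 0], [0, 0, 0, 0]]}}

```text
time: 16.55
tool_pos: [0.6248, -0.2709, 0.0464]
tcp_rot: [-1.433, 0.762, -0.762]
wrist_force: [-0.2, -0.1, 0.1]
width: 0.706
```

Emit:
{"name": "arm_command", "arguments": {"deltas": [[0, 0, 0, 0], [0, 0, 0, 0], [0, 0, 0, 0], [0, 0, 0, 0], [0, 0, 0, 0]], "fingers": 0, "newtons": 40}}

```text
time: 17.18
tool_pos: [0.6252, -0.2712, 0.0465]
tcp_rot: [-1.433, 0.762, -0.763]
wrist_force: [2.0, 0.1, 0.9]
width: 0.244
```

```bash
python3 - <<'E'
from h import *
tool()
E
```

```text
t 17.18 p [ 0.6252 -0.2712  0.0465] x [ 0.559 -0.829  0.001] y [ 0.001 -0.    -1.   ] z [0.829 0.559 0.   ] F [2.   0.08 0.95] w 0.244 q6 0.53
```

Emit:
{"name": "arm_command", "arguments": {"deltas": [[0, -0.01, 0, 0], [0, -0.015, 0, 0], [0, -0.02, 0, 0], [0, -0.02, 0, 0], [0, -0.03, 0, 0], [0, -0.01, 0, 0], [0, 0, 0, 0]]}}

```text
time: 18.05
tool_pos: [0.6255, -0.2711, 0.1529]
tcp_rot: [-1.433, 0.76, -0.764]
wrist_force: [-0.4, 0.4, -2.0]
width: 0.243
```

```bash
python3 - <<'E'
from h import *
tool((.4706,-.3078,.150))
c=cam("side"); cv2.imwrite("pics/s9.png",cv2.resize(c["color"][90:210,250:410,::-1],(800,600),interpolation=cv2.INTER_CUBIC))
E
```

```text
t 18.05 p [ 0.6255 -0.2711  0.1529] x [ 0.559 -0.829  0.002] y [ 0.002 -0.001 -1.   ] z [0.829 0.559 0.001] F [-0.37  0.41 -1.96] w 0.243 q6 0.53
delta tool xyz [-0.0561  0.0026 -0.1489]
```

View pics/s9.png

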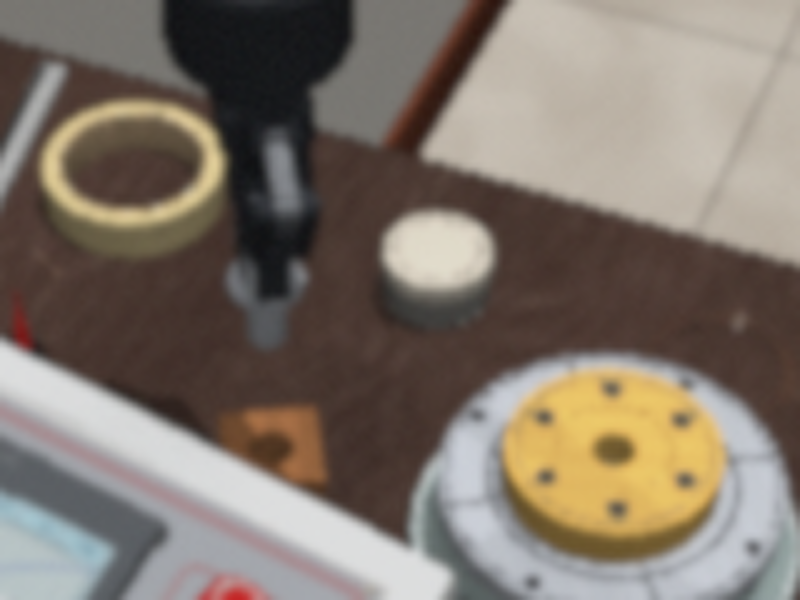

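Emit:
{"name": "arm_command", "arguments": {"deltas": [[-0.014, 0, -0.037, 0], [-0.014, 0, -0.037, 0], [-0.014, 0, -0.037, 0], [-0.014, 0, -0.038, 0], [0, 0, 0, 0], [0, 0.02, 0, 0], [0, 0.01, 0, 0], [0, 0, 0, 0], [0, 0, 0, 0]]}}

```text
time: 19.23
tool_pos: [0.4706, -0.3077, 0.1214]
tcp_rot: [-1.433, 0.762, -0.762]
wrist_force: [-0.4, 0.5, -1.2]
width: 0.241
```

```bash
python3 - <<'E'
from h import *
tool((.4706,-.3078,.120))
c=cam("side",2); cv2.imwrite("pics/s10.png",cv2.resize(c["color"][140:220,320:440,::-1],(800,533),interpolation=cv2.INTER_CUBIC))
c=cam("top"); cv2.imwrite("pics/t10.png",cv2.resize(c["color"][190:290,295:405,::-1],(660,600),interpolation=cv2.INTER_CUBIC))
E
```

```text
t 19.23 p [ 0.4706 -0.3077  0.1214] x [ 0.559 -0.829  0.   ] y [ 0.  0. -1.] z [0.829 0.559 0.   ] F [-0.36  0.49 -1.18] w 0.241 q6 0.35
delta tool xyz [ 0.0001  0.0014 -0.    ]
```

View pics/s10.png

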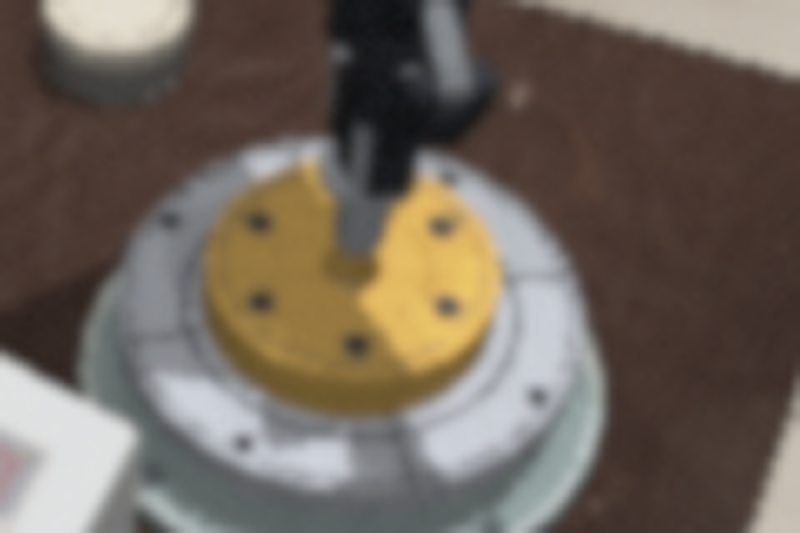

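View pics/t10.png

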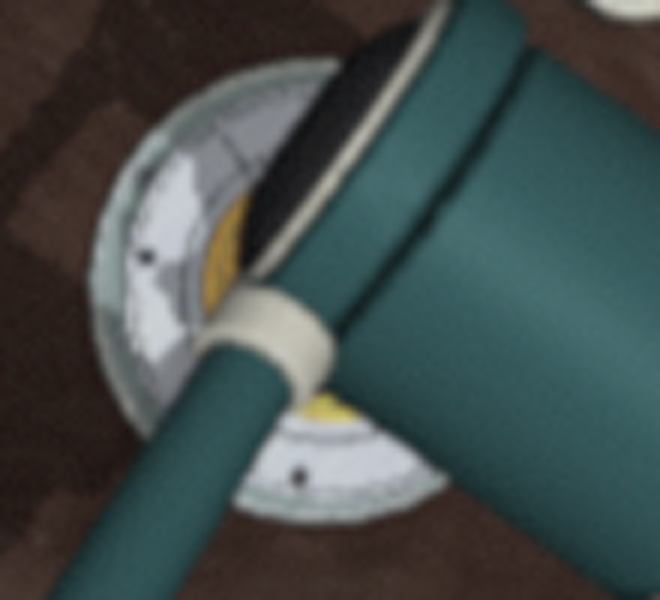

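```bash
python3 - <<'E'
from h import *
np.set_printoptions(precision=2,suppress=True)
c=cam("side",3); o=(320,140); sc=800/120
R=dots(c,[(258,221),(440,226),(447,306),(357,346),(260,302)],.07,sc=sc,off=o)
print(R[:,:2])
print("opp pairs",(R[0]+R[2])/2,(R[1]+R[4])/2)
ctr=((R[0]+R[2])/2+(R[1]+R[4])/2)/2; print("ring ctr side",ctr)
m=ctr/1000-np.array([.0005,0,0]) # aim between ring and platen
zt=.0809
print("pix ring ctr",proj(c,ctr/1000)[0],"centred tip pix",proj(c,[m[0],m[1],zt])[0],"stem at +8mm, +20mm",proj(c,[[m[0],m[1],zt+.01],[m[0],m[1],zt+.025]]))
cv2.imwrite("pics/z11.png",cv2.resize(c["im"].astype(np.uint8)[160:190,355:395,::-1],(800,600),interpolation=cv2.INTER_CUBIC))
for v in range(166,182): print(v,c["im"][v,364:386].mean(1).astype(int), (c["im"][v,364:386,0]-c["im"][v,364:386,2]).astype(int))
E
```

```text
[[ 508.31 -312.41]
 [ 450.02 -334.94]
 [ 437.3  -301.1 ]
 [ 459.64 -273.28]
 [ 495.22 -278.84]]
opp pairs [ 472.8  -306.75   70.  ] [ 472.62 -306.89   70.  ]
ring ctr side [ 472.71 -306.82   70.  ]
pix ring ctr [372.36 179.14] centred tip pix [373.   175.98] stem at +8mm, +20mm [[373.41 172.98]
 [374.02 168.39]]
166 [109 122 137 136 125 119 114 101  88  84  75  52  30  25  26  26  33  64
 115 156 170 157] [69 84 93 75 32  2 -5 -5 -4 -4 -4 -3 -3 -3 -4 -3  1 16 35 43 37 23]
167 [107 114 128 134 126 117 114 108  98  88  74  50  31  28  29  31  41  75
 120 154 166 159] [79 86 94 86 52 15 -1 -5 -5 -4 -4 -3 -4 -4 -4 -2  7 33 63 81 81 69]
168 [109 112 118 127 130 121 113 109 102  92  75  55  44  43  48  56  72 101
 134 156 164 163] [ 84  87  90  91  76  43  11  -3  -5  -5  -4  -3  -4  -3  -1   6  24  57
  87 104 108 101]
169 [111 111 114 123 133 126 110 101  98  93  83  71  64  67  78  94 113 135
 155 165 167 166] [ 86  86  87  93  92  70  30   3  -5  -5  -4  -4  -3  -1   8  29  57  89
 112 121 120 115]
170 [111 112 111 116 122 119 103  92  91  91  89  84  83  87 103 126 145 159
 168 170 16
[... 1443 characters left out ...]
5  86  98 127 157 169 172 172 172
 170 167 166 169] [ 86  87  87  84  77  69  62  55  45  38  40  59  91 118 126 128 129 128
 128 126 126 127]
179 [112 112 111 106  96  87  83  84  84  83  82  89 116 150 168 172 172 172
 171 168 166 168] [ 87  87  87  83  74  67  65  63  61  58  57  65  90 116 127 129 129 129
 129 127 126 127]
180 [110 110 109 106  97  87  84  84  83  82  81  85 112 147 166 170 171 171
 170 168 164 167] [ 86  86  85  83  76  68  65  64  64  63  62  66  86 115 127 129 128 129
 129 127 126 127]
181 [109 109 109 107 101  94  89  87  86  84  84  94 123 152 166 169 170 169
 168 165 161 164] [ 86  86  85  84  79  71  63  60  59  61  63  74  96 119 127 128 128 128
 128 127 125 127]
```

View pics/z11.png

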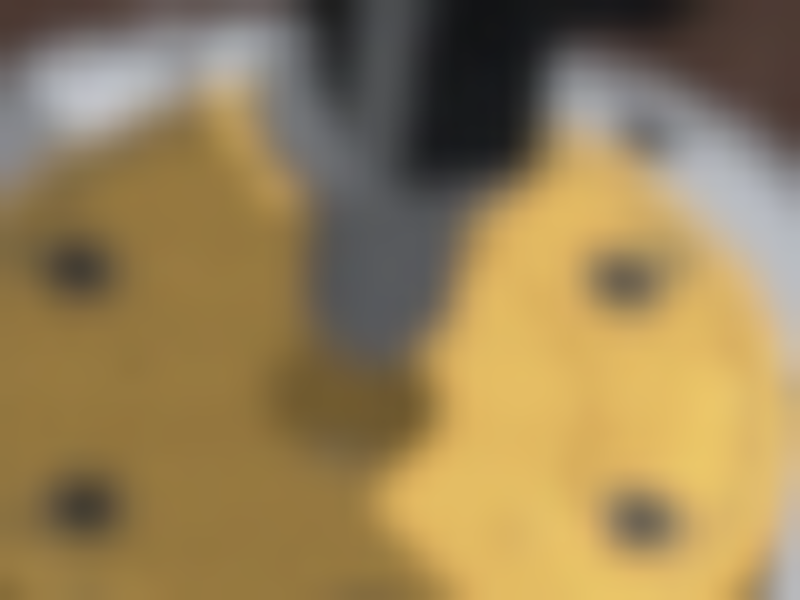

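Emit:
{"name": "arm_command", "arguments": {"deltas": [[0, 0.003, 0.0005, 0], [0, 0.003, 0, 0], [0, 0.002, 0, 0], [0, 0.002, 0, 0], [0, 0.002, 0, 0], [0, 0.0015, 0, 0], [0, 0.0015, 0, 0]]}}

```text
time: 20.4
tool_pos: [0.4705, -0.3075, 0.1062]
tcp_rot: [-1.433, 0.762, -0.762]
wrist_force: [-0.6, -0.5, -1.5]
width: 0.241
```

Emit:
{"name": "arm_command", "arguments": {"deltas": [[0, 0.0015, 0, 0], [0, 0.0015, 0, 0]]}}

```text
time: 20.65
tool_pos: [0.4706, -0.3076, 0.1034]
tcp_rot: [-1.433, 0.762, -0.763]
wrist_force: [0.9, -0.5, -1.5]
width: 0.246
```

```bash
python3 - <<'E'
from h import *
tool((.4711,-.3077,.0765))
c=cam("side",1); o=(320,140); sc=800/120
R=dots(c,[(258,221),(440,226),(447,306),(357,346),(260,302)],.07,sc=sc,off=o)
print(R[:,:2])
cv2.imwrite("pics/z12.png",cv2.resize(c["im"].astype(np.uint8)[155:195,350:400,::-1],(750,600),interpolation=cv2.INTER_CUBIC))
E
```

```text
t 20.65 p [ 0.4706 -0.3076  0.1034] x [ 0.559 -0.829  0.001] y [ 0. -0. -1.] z [0.829 0.559 0.   ] F [ 0.93 -0.47 -1.54] w 0.246 q6 0.35
delta tool xyz [0.0003 0.0269 0.0003]
[[ 508.25754154 -312.40766497]
 [ 450.02488155 -334.94070248]
 [ 437.35690155 -301.1439098 ]
 [ 459.62726295 -273.22138441]
 [ 495.28160632 -278.81812161]]
```

View pics/z12.png

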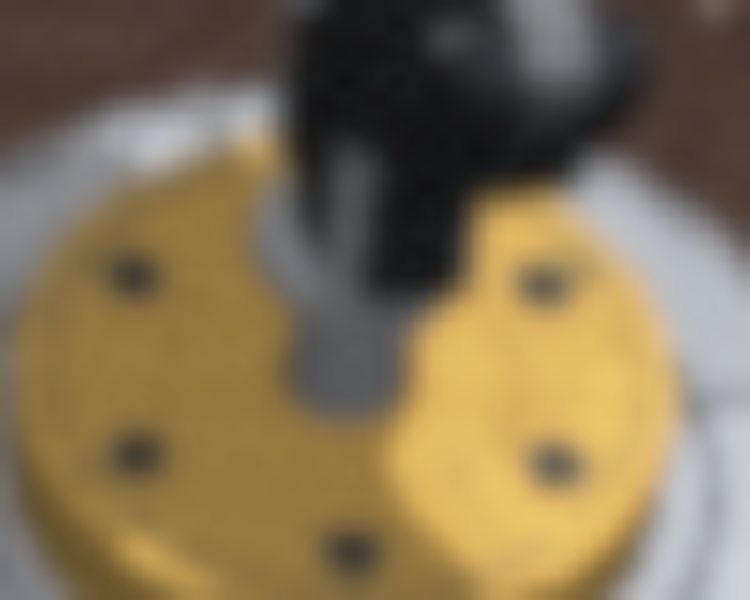

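Emit:
{"name": "arm_command", "arguments": {"deltas": [[0, 0.002, 0, 0], [0, 0.002, 0, 0], [0, 0.002, 0, 0], [0, 0.002, 0, 0], [0, 0.002, 0, 0]]}}

```text
time: 21.32
tool_pos: [0.4707, -0.3076, 0.0933]
tcp_rot: [-1.433, 0.762, -0.763]
wrist_force: [2.2, -0.3, 0.9]
width: 0.237
```

Emit:
{"name": "arm_command", "arguments": {"deltas": [[0, 0.0015, 0, 0], [0, 0.0015, 0, 0], [0, 0.0015, 0, 0]]}}

```text
time: 21.7
tool_pos: [0.4706, -0.3077, 0.0888]
tcp_rot: [-1.433, 0.762, -0.763]
wrist_force: [1.7, -0.3, -0.6]
width: 0.242
```

Emit:
{"name": "arm_command", "arguments": {"deltas": [[0, 0.0015, 0, 0], [0, 0.0015, 0, 0]]}}

```text
time: 21.95
tool_pos: [0.4706, -0.3076, 0.0858]
tcp_rot: [-1.433, 0.762, -0.763]
wrist_force: [1.5, -0.9, -0.3]
width: 0.237
```

```bash
python3 - <<'E'
from h import *
tool((.4711,-.3077,.0765))
c=cam("side",1); o=(320,140); sc=800/120
R=dots(c,[(258,221),(440,226),(447,306),(357,346),(260,302)],.07,sc=sc,off=o)
print(R[:,:2])
E
```

```text
t 21.95 p [ 0.4706 -0.3076  0.0858] x [ 0.559 -0.829  0.   ] y [ 0. -0. -1.] z [0.829 0.559 0.   ] F [ 1.48 -0.85 -0.34] w 0.237 q6 0.35
delta tool xyz [0.0004 0.0093 0.0004]
[[ 508.27299535 -312.17628018]
 [ 456.37825887 -340.56070143]
 [ 437.11550944 -300.99718972]
 [ 459.5352187  -273.06807383]
 [ 495.32244519 -278.64809401]]
```

Emit:
{"name": "arm_command", "arguments": {"deltas": [[0.0003, 0, 0.0005, 0], [0, 0, 0, 0], [0, 0.0015, 0, 0]]}}

```text
time: 22.38
tool_pos: [0.4707, -0.3072, 0.0841]
tcp_rot: [-1.433, 0.763, -0.762]
wrist_force: [0.1, -0.0, -1.6]
width: 0.24
```

Emit:
{"name": "arm_command", "arguments": {"deltas": [[0, 0.0015, 0, 0], [0, 0.0015, 0, 0]]}}

```text
time: 22.62
tool_pos: [0.4707, -0.3073, 0.081]
tcp_rot: [-1.433, 0.763, -0.762]
wrist_force: [0.8, 1.1, -0.0]
width: 0.239
```

Emit:
{"name": "arm_command", "arguments": {"deltas": [[0, 0.0015, 0, 0], [0, 0.001, 0, 0], [0, 0, 0, 0]]}}

```text
time: 23.0
tool_pos: [0.4708, -0.3073, 0.0785]
tcp_rot: [-1.433, 0.763, -0.762]
wrist_force: [-1.0, -0.0, -1.8]
width: 0.241
```

```bash
python3 - <<'E'
from h import *
tool((.4711,-.3077,.0765))
c=cam("side",1); o=(320,140); sc=800/120
R=dots(c,[(258,221),(447,306),(357,346),(260,302)],.07,sc=sc,off=o)
print(R[:,:2])
cv2.imwrite("pics/z13.png",cv2.resize(c["im"].astype(np.uint8)[150:230,335:425,::-1],(675,600),interpolation=cv2.INTER_CUBIC))
E
```

```text
t 23.0 p [ 0.4708 -0.3073  0.0785] x [ 0.559 -0.829 -0.001] y [-0.  0. -1.] z [ 0.829  0.559 -0.   ] F [-1.01 -0.02 -1.82] w 0.241 q6 0.36
delta tool xyz [0.0005 0.002  0.    ]
[[ 508.21572789 -312.17666763]
 [ 437.24054218 -300.95019114]
 [ 459.40500617 -272.68682987]
 [ 495.3528423  -278.49048817]]
```

View pics/z13.png

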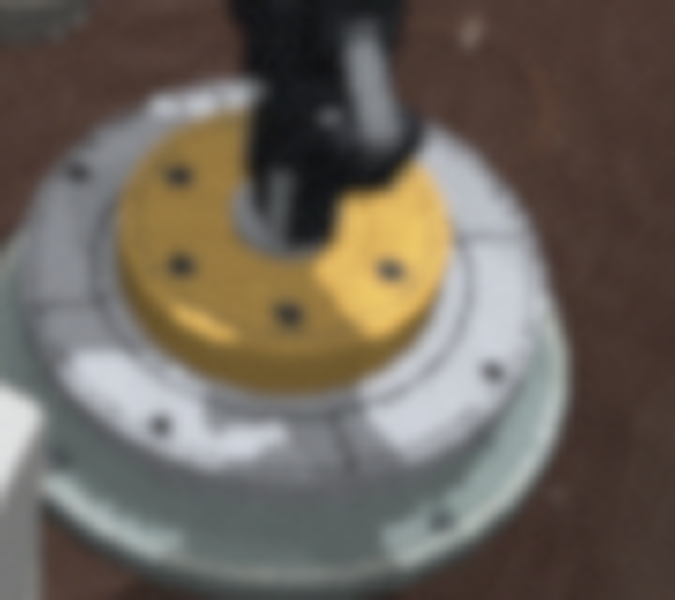

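Emit:
{"name": "arm_command", "arguments": {"deltas": [[0, 0.0006, 0, 0], [0, 0.0006, 0, 0], [0, 0, 0, 0]]}}

```text
time: 23.42
tool_pos: [0.471, -0.3074, 0.0775]
tcp_rot: [-1.433, 0.763, -0.762]
wrist_force: [0.1, -0.7, -1.8]
width: 0.24
```

Emit:
{"name": "arm_command", "arguments": {"deltas": [[0, 0.0005, 0, 0], [0, 0.0003, 0, 0], [0, 0, 0, 0]]}}

```text
time: 23.8
tool_pos: [0.471, -0.3074, 0.0767]
tcp_rot: [-1.433, 0.763, -0.762]
wrist_force: [-0.3, 0.2, -1.0]
width: 0.24
```

Emit:
{"name": "arm_command", "arguments": {"deltas": [[0, 0.0004, 0, 0], [0, 0, 0, 0]]}}

```text
time: 24.05
tool_pos: [0.4711, -0.3075, 0.0764]
tcp_rot: [-1.433, 0.762, -0.763]
wrist_force: [0.0, 0.7, -1.6]
width: 0.241
```

Emit:
{"name": "arm_command", "arguments": {"deltas": [[0, 0, 0, 0], [0, 0, 0, 0], [0, 0, 0, 0], [0, 0, 0, 0]], "fingers": 0.035}}

```text
time: 24.55
tool_pos: [0.471, -0.3075, 0.0764]
tcp_rot: [-1.433, 0.762, -0.763]
wrist_force: [0.7, 0.5, -0.2]
width: 0.409
```

```bash
python3 - <<'E'
from h import *
tool()
c=cam("side",1)
cv2.imwrite("pics/z14.png",cv2.resize(c["im"].astype(np.uint8)[150:230,335:425,::-1],(675,600),interpolation=cv2.INTER_CUBIC))
E
```

```text
t 24.55 p [ 0.471  -0.3075  0.0764] x [ 0.559 -0.829  0.   ] y [ 0. -0. -1.] z [0.829 0.559 0.   ] F [ 0.72  0.49 -0.23] w 0.409 q6 0.36
```

View pics/z14.png

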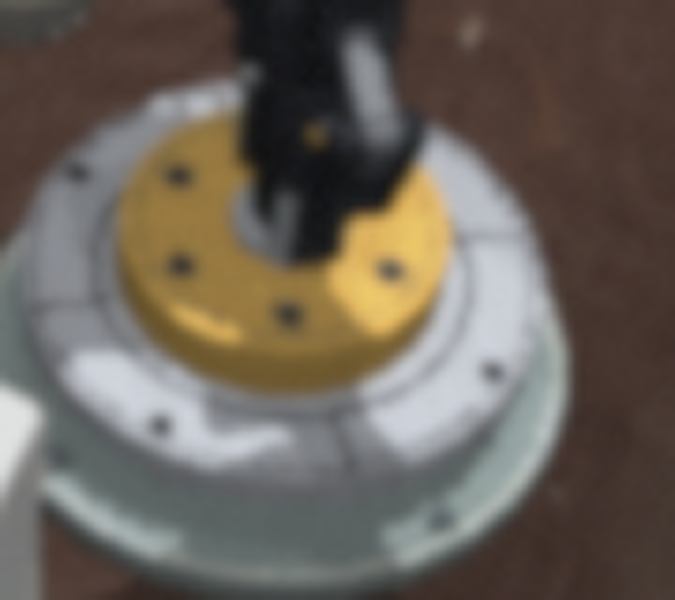

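Fingers are free of the knob and the ring hasn't moved. Next I raise straight up, swing clear and check.

Emit:
{"name": "arm_command", "arguments": {"deltas": [[0, -0.005, 0, 0], [0, -0.015, 0, 0], [0, -0.04, 0, 0], [0, -0.05, 0, 0], [0.037, 0, -0.03, 0], [0.045, 0, -0.03, 0], [0.045, 0, -0.03, 0], [0.045, 0, -0.03, 0], [0.045, 0, -0.03, 0], [0.02, 0, -0.03, 0], [0, 0, 0, 0], [0, 0, 0, 0]]}}

```text
time: 26.1
tool_pos: [0.4543, -0.6042, 0.187]
tcp_rot: [-1.432, 0.762, -0.763]
wrist_force: [-0.3, 1.0, 0.4]
width: 0.412
```

```bash
python3 - <<'E'
from track import *
tool()
c,_=measure("top",k=2)
P=dots(c,[(362,105),(146,257),(299,477),(515,322)],.048); R=dots(c,[(261,228),(348,192),(425,252),(412,348),(322,384),(248,324)],.07)
print("dots platen",P.mean(0),np.hypot(*(P-P.mean(0))[:,:2].T),"ring",R.mean(0),np.hypot(*(R-R.mean(0))[:,:2].T))
cv2.imwrite("pics/t15.png",cv2.resize(c["color"][190:290,295:405,::-1],(660,600),interpolation=cv2.INTER_CUBIC))
s=cam("side",2)
cv2.imwrite("pics/s15.png",cv2.resize(s["color"][140:240,320:440,::-1],(720,600),interpolation=cv2.INTER_CUBIC))
E
```

```text
t 26.1 p [ 0.45 -0.6   0.19] x [ 0.56 -0.83 -0.  ] y [ 0.  0. -1.] z [0.83 0.56 0.  ] F [-0.31  1.    0.39] w 0.412 q6 0.02
ring_contour [ 472.52 -308.49   49.76] rms 0.26 752
ring [ 472.39 -308.45   49.78] rms 0.51 105
ring50 [ 472.37 -308.5 ] rms 0.51 101
foot [ 471.16 -309.32   92.18] rms 0.53 102
platen [ 470.99 -312.19   81.84] rms 0.55 48
platen80 [ 470.69 -313.5 ] rms 0.54 28
engr58 [ 472.08 -309.45] rms 0.37 32
engr [ 471.09 -309.22   57.1 ] rms 0.36 38
dots platen [ 471.26 -309.43   48.  ] [72.73 72.43 72.66 72.51] ring [ 471.99 -309.08   70.  ] [36.26 36.24 35.81 36.94 36.11 36.06]
```

View pics/t15.png

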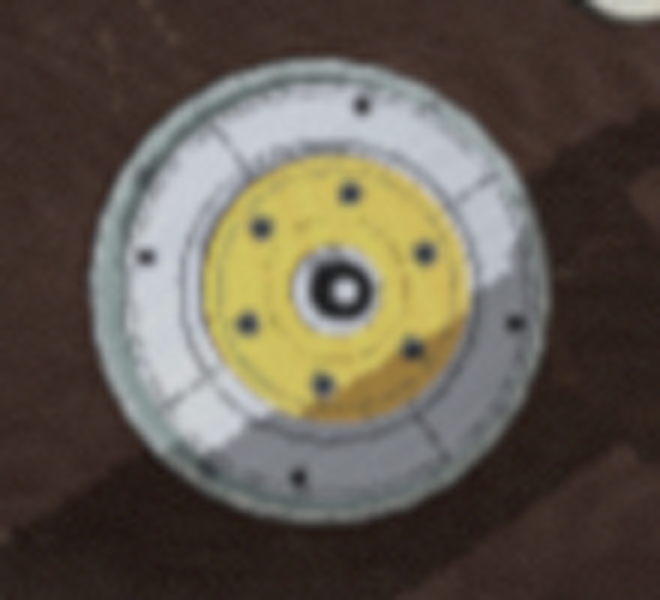

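View pics/s15.png

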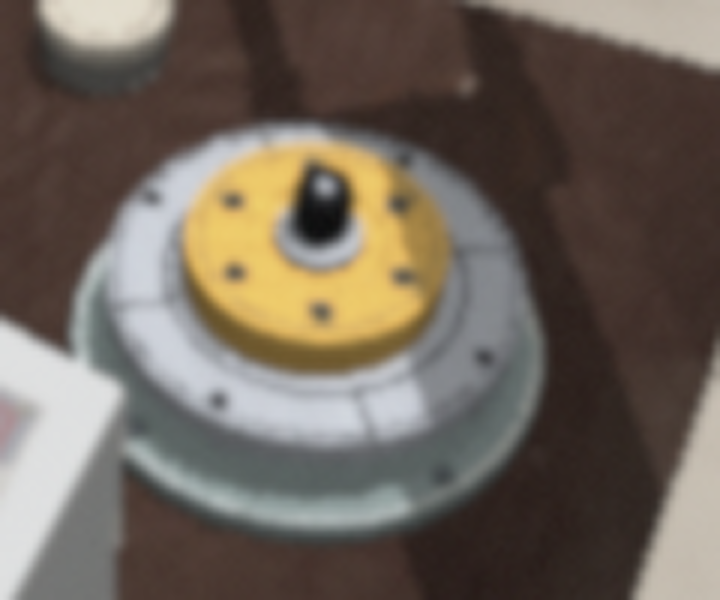

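```bash
python3 - <<'E'
from workcell import job
print(job.finish_job())
E
```

```text
the job is handed in; nothing more can be done
None
```

I trued the ring and platen with two nudges, put the plug home and handed the job in at about 26 s. The hand-in reports no verdict, so I'm relying on my own last checks.

- **Nudges:** I pushed the ring about 22 mm across the platen with the shut fingers. A light push from the other side then brought the platen back to the middle.
- **Plug:** I took it out by the knob and lowered it through the ring into the platen's hole. Wrist force readings stayed under about 3 N. I let go when the tool reached the height expected for the collar on the ring (0.0764 m against 0.0765 m).

**Last checks (top camera)**
- The platen is about 0.1 mm from the foot's middle.
- The ring is about 0.8 mm from the platen's centre.
- In both views the plug stands upright with its collar on the ring. I judged this by eye and by the release height, and did not measure the tilt.
- The robot was clear of everything at hand-in.

**Checks that disagreed**
- The side camera put the ring and platen 2 to 3 mm further to the left (y) than the top camera did. Its circle fits also gave a larger ring-to-platen offset, 1.7 to 2.2 mm, before the plug went in. I put this down to the ring's visible side face, since the bolt-hole positions agreed between the two cameras.
- From the top camera, fits to the platen's outer edge were poor, with a radius of 82 to 83 mm instead of 80 mm. I used the platen's four dots and the engraved circle instead.

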